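Load the test station with proof-pulled sealing plugs

TASK

Get the test station ready: take every sealing plug off the keyhole rack (slide it along the slot to the wide end, then lift it out) and push each down into a receiver of its own until it catches. Prove each one by pulling it up: a plug that has caught brings its receiver up with it to the stop, where it is left standing; one that lifts free sits in a receiver with a broken catch and must be seated and proved in another receiver instead. Do not knock over the oil bottle.

Things in the scene. Friction and masses are not known exactly. Their poses are not given: they have to be found in the camera images.
- plug_1_grip (a point): centre of the grey grip bar of a sealing plug (0.3 kg): 70 mm above the plug's bottom, 18 mm below its top. Bar 44 mm long (local x), 14 thick (y), 36 high, z up; under it a flange (dia 44, 6 thick, underside 46 mm above the bottom), neck (dia 20, 26 long), foot disc (dia 60, 20 high, lower 13 mm tapered to dia 44). Round but for the bar: any yaw fits. Plugs may be absent
- plug_2_grip (a point): the same point of another plug, just like plug_1
- plug_3_grip (a point): the same point of another plug, just like plug_1
- plug_4_grip (a point): the same point of another plug, just like plug_1
- rack_wide_end (a point): centre of the keyhole's wide end (70 mm across, open down to the table) on the fixed rack's plate: upper face (this point) 56 mm above the table, 8 mm thick. Plugs hang in a row in the slot, flange on the plate, foot under it. A foot passes only here: bring the plug within 3 mm of this point, then lift at least 50 mm. Let go here, it falls to the table
- rack_slot_end (a point): on the rack plate's upper face, on the slot's middle line (the rack's local y), 276 mm from rack_wide_end, near the closed end. The slot is 28 mm wide and runs from rack_wide_end past this point by 20 mm; the rack is 94 mm wide and 363 mm long
- receiver_1_seat (a point): centre of the floor of a receiver: dark cup, 64 mm inner width, walls 13 mm; one of five in a row 92 mm apart on a fixed grey board. This point moves with the cup. On either side (local x) a black housing, 31 mm above the floor, with a brass spring bolt 4 mm over the foot's place: pushing the plug down with 6 to 12 N cams both bolts back and they snap over the foot at full depth
- receiver_2_seat (a point): the same point of another receiver. In one of the five, which cannot be told beforehand by its look, the springs of both bolts are broken: a plug pulled there lifts out freely (under 6 N with its weight). The other four hold with 1 mm play, far more firmly than needed
- receiver_3_seat (a point): the same point of another receiver, like receiver_1
- receiver_4_seat (a point): the same point of another receiver, like receiver_1
- receiver_5_seat (a point): the same point of another receiver, like receiver_1
- receiver_1 (a joint): height in m by which this receiver has been pulled up on its stiff guide: 0 down (start), 0.008 at its upper stop. Raising it by the plug caught in it takes about 11 N, 14 N with the plug's weight; it stays where it is left, and pressing down on it sinks it again
- receiver_2 (a joint): the same for another receiver, like receiver_1
- receiver_3 (a joint): the same for another receiver, like receiver_1
- receiver_4 (a joint): the same for another receiver, like receiver_1
- receiver_5 (a joint): the same for another receiver, like receiver_1
- oil_bottle_mid (a point): small oil bottle with a long red spout, 41 mm diameter, 125 mm tall, standing loose beside the rack; leave it alone. This point is half-way up

How it is judged (in metres and radians):
At the end, for the whole second after the job is handed in: Every plug that is present sits in a receiver, centred within 6 mm, foot on the cup floor (grip bar centre 67 to 74 mm above the receiver point), at rest, and its receiver stands pulled up by more than 6 mm (((horizontal distance between plug_1_grip and receiver_1_seat below 0.006 m and z of plug_1_grip in the frame of receiver_1_seat between 0.067 and 0.074 m and value of joint receiver_1 above 0.006 m) or (horizontal distance between plug_1_grip and receiver_2_seat below 0.006 m and z of plug_1_grip in the frame of receiver_2_seat between 0.067 and 0.074 m and value of joint receiver_2 above 0.006 m) or (horizontal distance between plug_1_grip and receiver_3_seat below 0.006 m and z of plug_1_grip in the frame of receiver_3_seat between 0.067 and 0.074 m and value of joint receiver_3 above 0.006 m) or (horizontal distance between plug_1_grip and receiver_4_seat below 0.006 m and z of plug_1_grip in the frame of receiver_4_seat between 0.067 and 0.074 m and value of joint receiver_4 above 0.006 m) or (horizontal distance between plug_1_grip and receiver_5_seat below 0.006 m and z of plug_1_grip in the frame of receiver_5_seat between 0.067 and 0.074 m and value of joint receiver_5 above 0.006 m)) and ((horizontal distance between plug_2_grip and receiver_1_seat below 0.006 m and z of plug_2_grip in the frame of receiver_1_seat between 0.067 and 0.074 m and value of joint receiver_1 above 0.006 m) or (horizontal distance between plug_2_grip and receiver_2_seat below 0.006 m and z of plug_2_grip in the frame of receiver_2_seat between 0.067 and 0.074 m and value of joint receiver_2 above 0.006 m) or (horizontal distance between plug_2_grip and receiver_3_seat below 0.006 m and z of plug_2_grip in the frame of receiver_3_seat between 0.067 and 0.074 m and value of joint receiver_3 above 0.006 m) or (horizontal distance between plug_2_grip and receiver_4_seat below 0.006 m and z of plug_2_grip in the frame of receiver_4_seat between 0.067 and 0.074 m and value of joint receiver_4 above 0.006 m) or (horizontal distance between plug_2_grip and receiver_5_seat below 0.006 m and z of plug_2_grip in the frame of receiver_5_seat between 0.067 and 0.074 m and value of joint receiver_5 above 0.006 m)) and ((horizontal distance between plug_3_grip and receiver_1_seat below 0.006 m and z of plug_3_grip in the frame of receiver_1_seat between 0.067 and 0.074 m and value of joint receiver_1 above 0.006 m) or (horizontal distance between plug_3_grip and receiver_2_seat below 0.006 m and z of plug_3_grip in the frame of receiver_2_seat between 0.067 and 0.074 m and value of joint receiver_2 above 0.006 m) or (horizontal distance between plug_3_grip and receiver_3_seat below 0.006 m and z of plug_3_grip in the frame of receiver_3_seat between 0.067 and 0.074 m and value of joint receiver_3 above 0.006 m) or (horizontal distance between plug_3_grip and receiver_4_seat below 0.006 m and z of plug_3_grip in the frame of receiver_4_seat between 0.067 and 0.074 m and value of joint receiver_4 above 0.006 m) or (horizontal distance between plug_3_grip and receiver_5_seat below 0.006 m and z of plug_3_grip in the frame of receiver_5_seat between 0.067 and 0.074 m and value of joint receiver_5 above 0.006 m)) and ((horizontal distance between plug_4_grip and receiver_1_seat below 0.006 m and z of plug_4_grip in the frame of receiver_1_seat between 0.067 and 0.074 m and value of joint receiver_1 above 0.006 m) or (horizontal distance between plug_4_grip and receiver_2_seat below 0.006 m and z of plug_4_grip in the frame of receiver_2_seat between 0.067 and 0.074 m and value of joint receiver_2 above 0.006 m) or (horizontal distance between plug_4_grip and receiver_3_seat below 0.006 m and z of plug_4_grip in the frame of receiver_3_seat between 0.067 and 0.074 m and value of joint receiver_3 above 0.006 m) or (horizontal distance between plug_4_grip and receiver_4_seat below 0.006 m and z of plug_4_grip in the frame of receiver_4_seat between 0.067 and 0.074 m and value of joint receiver_4 above 0.006 m) or (horizontal distance between plug_4_grip and receiver_5_seat below 0.006 m and z of plug_4_grip in the frame of receiver_5_seat between 0.067 and 0.074 m and value of joint receiver_5 above 0.006 m)) and linear speed of each of plug_1, plug_2, plug_3, plug_4 below 0.02 m/s); the robot touches nothing.
It fails at once if the oil bottle is knocked over (angle between oil_bottle_mid's own z axis and vertical above 0.7 rad).
Of plug_1, plug_2, plug_3, plug_4 only 3 to 4 are there at a start; the rules pass over those that are not, and their reading is None.
At some moment in a run one of plug_1, plug_2, plug_3, plug_4 may be knocked a few centimetres aside while the robot is not near it.
Once in a run the grip may slacken for a moment while it holds something.
It also fails if it takes over 210 s, if anything falls off the work surface, if the arm or the gripper's body presses on something with over 40 N, if the wrist force passes 120 N, or if a joint passes its speed limit or range.

ROBOT

A 6-joint arm with a two-finger parallel gripper is mounted at the origin on a cart in front of the work surface, level with it; the furniture and walls round the work are solid. World frame = base frame: x ahead of the robot, y to its left, z up, the work surface at z = 0. Lengths are in mm, angles in rad, forces in N, time in s.
With the tool pointing down it reaches from about 275 to 750 mm from the base axis. Payload 10.2 kg.
Tool frame: the origin (TCP) lies at the very end of the fingers, on their centre line; the grasp point (between the pads) lies 19 mm behind it; z points along the fingers, y is the direction in which the jaws open and shut (so a half turn about z gives the same grasp; the last joint's range is limited). The gripper opens to 85 mm and grips with 20 to 120 N. Pads are 22 mm wide; open, the fingers measure 114 mm over their backs; the gripper's body (76 mm by 85 mm) begins 54 mm behind the grasp point. The pads swing forward as they close: fully open they stand 13 mm farther back than shut.
Start: joints at [-1.358, 0.313, 1.498, -0, 1.331, -0.223], TCP at [221.61, -475.941, 207.594] pointing down, gripper open.
Joint ranges: [-2.94, 2.94], [-0.97, 2.17], [0.19, 2.56], [-1.23, 4.37], [0.02, 3.11], [-2.88, 2.88]. Speed limits (rad/s): [2.39, 2.39, 3.01, 3.14, 3.14, 3.14].

INTERFACE

Orientations are given as a unit quaternion [w, x, y, z].
In Python, from rig import ctrl, eyes, order gives the robot as it stands.
- The arm moves only by the tool move_arm, never from a script. Its argument "deltas" is a list of rows, each a list of 6 numbers: the shift along the tool's x, y, z in cm, then the turn, a rotation vector about the tool's x, y, z in degrees. A call has exactly 10 rows; each row shifts and turns the commanded pose from where the row before left it, along the tool's axes as they then stand; what a row does not reach is not made up. A row lasts 1/10 s, in which the tool goes at most 50 mm and 8.59 degrees, less where a joint would pass 70% of its speed; a pose out of reach is approached as far as the arm can. A call is refused whole if a number of a shift passes 5 or a number of a turn 8.59, either way. A call with a gripper value outside its range is refused whole. "grip" is the finger opening in cm, from 0 to 8.54, set as the call begins (left out, the last holds). The fingers move at their own pace and stop on an object; "newtons" is the grip in N (left out, the last holds). Time passes only in rows, so rows that do not move let the fingers close, or fill a call up. It gives the time, the measured TCP pose, the force and the opening at its end, in the units of the state.
- ctrl.sense(): the state, without advancing time (a new reading comes with each control period).
- eyes.capture(name): name is "side" or "top" or "wrist"; returns the picture (400x640x3 uint8, blue, green, red); there is no depth.
- eyes.camera_params(name): a dict with "K" (3x3 intrinsics, pixels), "k1" (the pictures are not rectified: a ray, as slopes to the right and down, at radius r is drawn at 1 + k1 r^2 times it, then the intrinsics apply), "camera_from_world" (4x4, takes a point from world to camera coordinates). Camera axes: x right, y down, z forward; pixel columns grow to the right and rows downward; lengths in mm; the calibration is good to about 2 mm. A picture is of the moment at which its call begins: read the wrist's pose just before it. camera_params takes no time and is no camera call; for the wrist camera it gives the pose at the moment of the call.
- order.finish_job(): hands the job in, once; it reports no verdict.
The state is a dict: "time_s": time; "joints": joint angles; "dq": joint speeds; "tau": joint torques, N m; "eef_pos": TCP position; "ee_rot": TCP orientation; "force": force on the tool from outside, world axes, zero at the start; "wrist_torque": the same for the moment, N m; "grip_width": opening from 0.0 (shut) to 1.0 (fully open).
Only numpy, scipy, OpenCV 4.12 (cv2) and the standard library are available. Lean on these libraries where they do the work, as an engineer would, in place of code of your own. Each camera call takes 0.05 s, during which the arm holds its last target.

## Working session

There is one attempt and no reset: what is moved stays moved. The work goes in short steps, Python scripts to look and compute and a tool call to move; the robot and the scene stay as the last step left them, time stands still between calls to the robot, and variables do not carry over. Pictures are saved under pics/ and viewed, and the job is handed in when it is done.

Besides the shell and the picture viewer there is one more tool, called after "Emit:" as name(argument=value, ...), one argument or row to a line, values as JSON. move_arm: Moves the arm, as the interface text tells. Its arguments: {"type":"object","properties":{"deltas":{"type":"array"},"grip":{"type":"number"},"newtons":{"type":"number"}},"required":["deltas"]}

```bash
mkdir -p pics; ls; python3 - <<'E'
from rig import ctrl, eyes, order
import cv2
print(ctrl.sense())
for n in ("side","top","wrist"):
    p=eyes.camera_params(n); print(n,p)
    cv2.imwrite(f"pics/{n}0.png",eyes.capture(n))
E
```

```text
pics
{'time_s': 0.0, 'joints': array([-1.35839755e+00,  3.13451657e-01,  1.49846005e+00,  3.58793932e-05,
        1.33100898e+00, -2.23419314e-01]), 'dq': array([ 0.00190263, -0.00116676,  0.00034761,  0.00044623,  0.00010825,
       -0.0020855 ]), 'tau': array([ 2.07819205e-03, -4.12258565e+01, -2.59740615e+01, -9.30058036e-05,
        4.13689879e-03, -4.81699067e-05]), 'eef_pos': array([ 221.55463205, -475.63371147,  207.02561062]), 'ee_rot': array([-6.63907807e-04,  9.76352332e-01,  2.16184372e-01,  2.10821935e-05]), 'force': array([ 0.94810857,  0.34615739, -0.07728765]), 'wrist_torque': array([-0.0123113 , -0.02042615, -0.01872569]), 'grip_width': 1.001578827209672}
side {'K': array([[397.57885088,   0.        , 318.07120926],
       [  0.        , 397.57885088, 197.67546149],
       [  0.        ,   0.        ,   1.        ]]), 'k1': 0.0022723245588653455, 'camera_from_world': array([[ 9.99945634e-01,  5.25465637e-03, -9.00650775e-03,
        -5.57781537e+02],
       [-3.41103594e-03, -6.51380398e-01, -7.58743660e-01,
         1.06836638e+02],
       [-9.85359981e-03,  7.587331
[... 554 characters left out ...]
770301e-02, -9.77382930e-01,
         8.23192888e+02],
       [ 0.00000000e+00,  0.00000000e+00,  0.00000000e+00,
         1.00000000e+00]])}
wrist {'K': array([[282.36297389,   0.        , 316.15224443],
       [  0.        , 282.36297389, 197.54623152],
       [  0.        ,   0.        ,   1.        ]]), 'k1': -0.007928450727304361, 'camera_from_world': array([[ 4.22274509e-01, -9.06467643e-01, -8.07181477e-04,
        -5.24237523e+02],
       [-8.67623668e-01, -4.04436750e-01,  2.89240534e-01,
        -3.65790866e+01],
       [-2.62513639e-01, -1.21438575e-01, -9.57256111e-01,
         3.78633938e+02],
       [ 0.00000000e+00,  0.00000000e+00,  0.00000000e+00,
         1.00000000e+00]])}
```

View pics/side0.png

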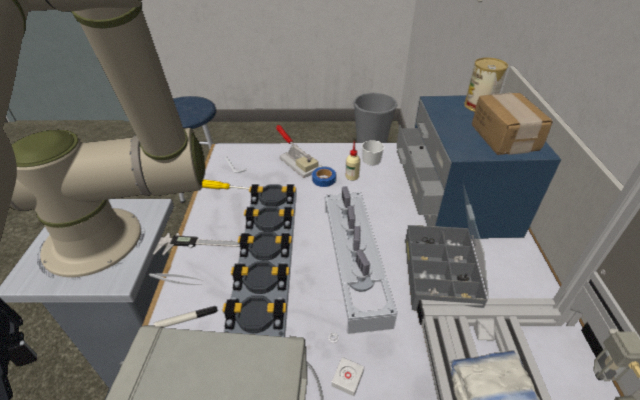

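View pics/top0.png

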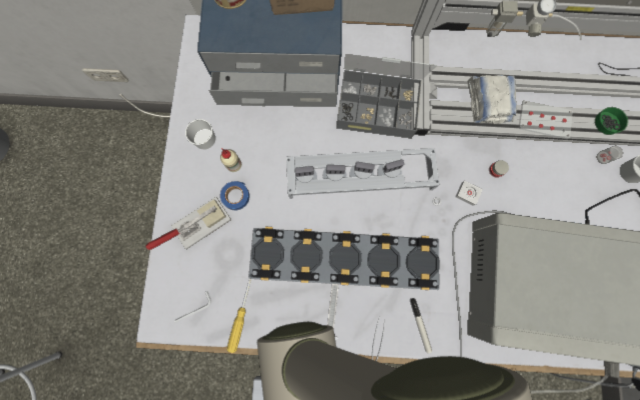

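View pics/wrist0.png

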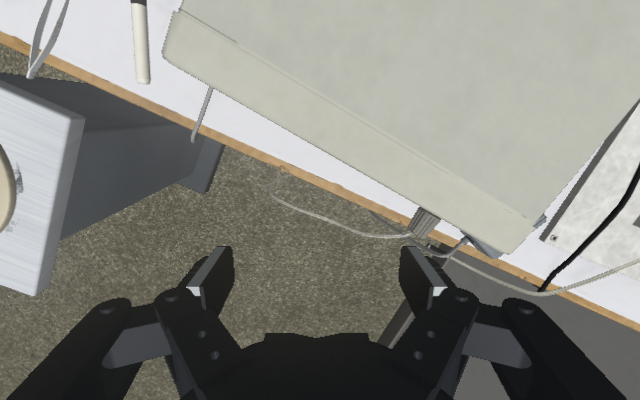

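```bash
cat > h.py <<'E'
import numpy as np, cv2
from rig import ctrl, eyes, order
def ray(p,uv):
    K=p["K"];k=p["k1"]
    d=np.array([(uv[0]-K[0,2])/K[0,0],(uv[1]-K[1,2])/K[1,1]]);u=d.copy()
    for _ in range(10): u=d/(1+k*(u@u))
    T=p["camera_from_world"];R=T[:3,:3]
    return -R.T@T[:3,3], R.T@np.array([u[0],u[1],1.])
def atz(p,uv,z):
    c,d=ray(p,uv); return c+d*(z-c[2])/d[2]
def proj(p,X):
    T=p["camera_from_world"];x=T[:3,:3]@np.asarray(X,float)+T[:3,3]
    s=x[:2]/x[2];s=s*(1+p["k1"]*(s@s));K=p["K"]
    return np.array([K[0,0]*s[0]+K[0,2],K[1,1]*s[1]+K[1,2]])
def tri(obs):
    A=np.zeros((3,3));b=np.zeros(3);L=[]
    for p,uv in obs:
        c,d=ray(p,uv);d=d/np.linalg.norm(d);P=np.eye(3)-np.outer(d,d);A+=P;b+=P@c
    X=np.linalg.solve(A,b)
    return X,[np.linalg.norm(proj(p,X)-uv) for p,uv in obs]
def st():
    s=ctrl.sense()
    print("t",round(s["time_s"],2),"p",np.round(s["eef_pos"],1),"q",np.round(s["ee_rot"],3),"F",np.round(s["force"],1),"w",round(s["grip_width"],3),"j",np.round(s["joints"],2))
    return s
def crop(im,x0,y0,x1,y1,f,name):
    c=cv2.resize(im[y0:y1,x0:x1],None,fx=f,fy=f,interpolation=cv2.INTER_CUBIC)
    for u in range((x0//20+1)*20,x1,20):
        cv2.line(c,((u-x0)*f,0),((u-x0)*f,6),(0,0,255),1);cv2.putText(c,str(u),((u-x0)*f-10,16),0,.35,(0,0,255),1)
    for v in range((y0//20+1)*20,y1,20):
        cv2.line(c,(0,(v-y0)*f),(6,(v-y0)*f),(0,0,255),1);cv2.putText(c,str(v),(8,(v-y0)*f+4),0,.35,(0,0,255),1)
    cv2.imwrite(f"pics/{name}.png",c)
E
python3 - <<'E'
from h import *
t=cv2.imread("pics/top0.png");s=cv2.imread("pics/side0.png")
crop(t,240,140,450,295,4//1 if 0 else 3,"top0a"); crop(s,200,170,410,340,3,"side0a")
T=eyes.camera_params("top");print("gripper/instrument", atz(T,(473,212),100),atz(T,(432,165),56),atz(T,(304,170),84))
E
```

```text
gripper/instrument [ 545.37685733 -312.71033496  100.        ] [ 663.66031896 -235.29293442   56.        ] [625.55779807  70.86549639  84.        ]
```

View pics/top0a.png

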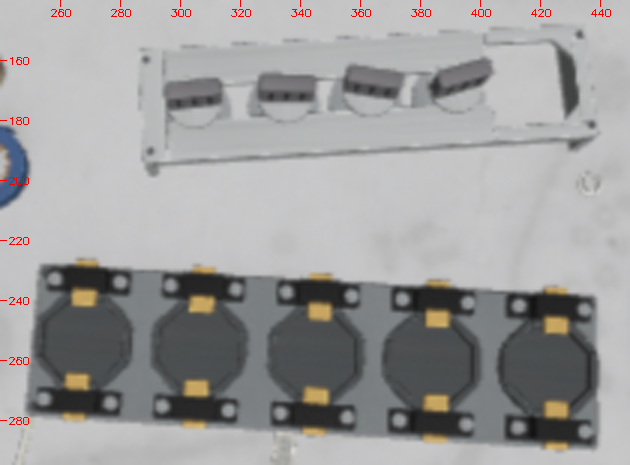

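View pics/side0a.png

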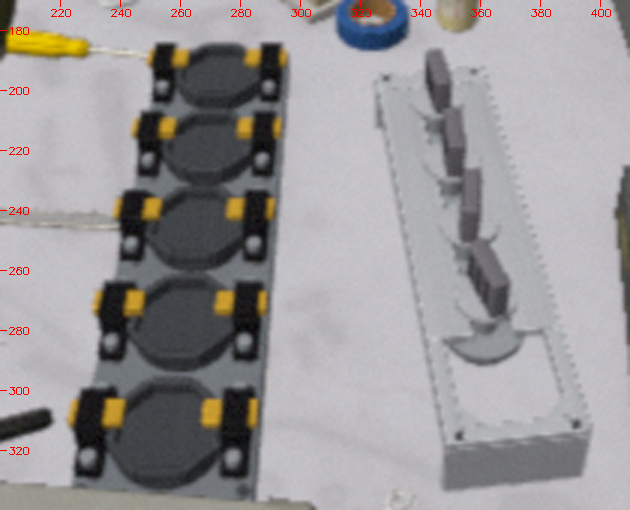

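Emit:
move_arm(
  deltas=[
    [0,0,-4.5,0,0,0],
    [1,-0.7,-4.5,0,0,0],
    [3.8,-2.8,0,0,0,0],
    [3.8,-2.8,0,0,0,0],
    [3.8,-2.8,0,0,0,0],
    [3.8,-2.8,0,0,0,0],
    [3.8,-2.8,0,0,0,0],
    [3.8,-2.8,0,0,0,0],
    [3.8,-2.8,0,0,0,0],
    [3.8,-2.8,0,0,0,0],
  ],
)

```text
time_s: 1.15
eef_pos: [409.2, -132.1, 297.6]
ee_rot: [0.0, 0.976, 0.216, 0.0]
force: [0.6, -1.4, -0.1]
grip_width: 0.998
```

Emit:
move_arm(
  deltas=[
    [3.5,-2.6,0,0,0,-7.2],
    [0,0,0,0,0,-7.2],
    [0,0,0,0,0,-7.2],
    [0,0,0,0,0,-7.2],
    [0,0,0,0,0,-7.2],
    [0,0,0,0,0,-7.2],
    [0,0,0,0,0,-7.2],
    [0,0,0,0,0,-7.2],
    [0,0,0,0,0,-7.2],
    [0,0,0,0,0,0],
  ],
)

```text
time_s: 2.15
eef_pos: [429.4, -95.6, 297.4]
ee_rot: [-0.0, 0.708, 0.706, -0.0]
force: [-0.6, -0.3, -0.4]
grip_width: 1.002
```

```bash
python3 - <<'E'
from h import *
s=st();W=eyes.camera_params("wrist")
T=W["camera_from_world"];print(np.round(-T[:3,:3].T@T[:3,3],1));np.save("W1.npy",W,allow_pickle=True)
cv2.imwrite("pics/w1.png",eyes.capture("wrist"));st()
E
```

```text
t 2.15 p [429.4 -95.6 297.4] q [-0.     0.708  0.706 -0.   ] F [-0.6 -0.3 -0.4] w 1.002 j [-0.49  0.07  1.56 -0.    1.51 -0.48]
[430.2 -21.1 462.9]
t 2.2 p [429.4 -95.6 297.4] q [-0.     0.709  0.705 -0.   ] F [-0.3  0.2  0.6] w 1.003 j [-0.49  0.07  1.56  0.    1.51 -0.48]
```

View pics/w1.png

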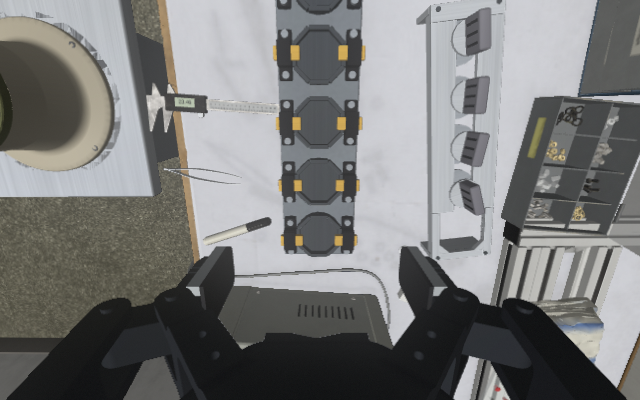

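Emit:
move_arm(
  deltas=[
    [0,4.5,0,0,0,0],
    [0,4.5,0,0,0,0],
    [0,4.5,0,0,0,0],
    [0,2.5,0,0,0,0],
    [0,0,0,0,0,0],
    [0,0,0,0,0,0],
    [0,0,0,0,0,0],
    [0,0,0,0,0,0],
    [0,0,0,0,0,0],
    [0,0,0,0,0,0],
  ],
)

```text
time_s: 3.2
eef_pos: [589.2, -96.3, 298.0]
ee_rot: [0.0, 0.709, 0.706, 0.0]
force: [0.0, 0.2, -0.4]
grip_width: 0.998
```

```bash
python3 - <<'E'
from h import *
s=st();W=eyes.camera_params("wrist");np.save("W2.npy",W,allow_pickle=True)
im=eyes.capture("wrist");cv2.imwrite("pics/w2.png",im)
i1=cv2.imread("pics/w1.png")
crop(i1,410,0,520,270,3,"w1r");crop(i1,265,0,375,260,3,"w1c")
cv2.imwrite("pics/w1rc.png",np.hstack([cv2.imread("pics/w1r.png")[:780],cv2.imread("pics/w1c.png")[:780]])[:600*2])
E
```

```text
t 3.2 p [589.2 -96.3 298. ] q [0.    0.709 0.706 0.   ] F [ 0.   0.2 -0.4] w 0.998 j [-0.36  0.44  1.09 -0.    1.61 -0.35]
```

View pics/w2.png

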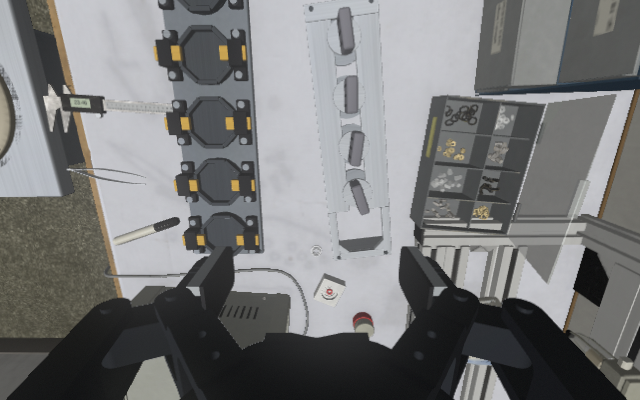

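```bash
python3 - <<'E'
from h import *
a=cv2.imread("pics/w1.png");b=cv2.imread("pics/w2.png")
def two(name,A,B,f=5):
    crop(a,*A,f,"ta");crop(b,*B,f,"tb");x,y=cv2.imread("pics/ta.png"),cv2.imread("pics/tb.png")
    hh=min(len(x),len(y));cv2.imwrite(f"pics/{name}.png",np.hstack([x[:hh],y[:hh]]))
two("r_lo",(415,130,505,265),(300,130,390,265),4)
two("r_hi",(415,0,505,135),(300,0,390,135),4)
two("c_lo",(265,140,375,260),(155,140,265,260),3)
two("c_hi",(265,0,375,150),(145,0,265,150),3)
E
```

```text
(no output)
```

View pics/r_lo.png

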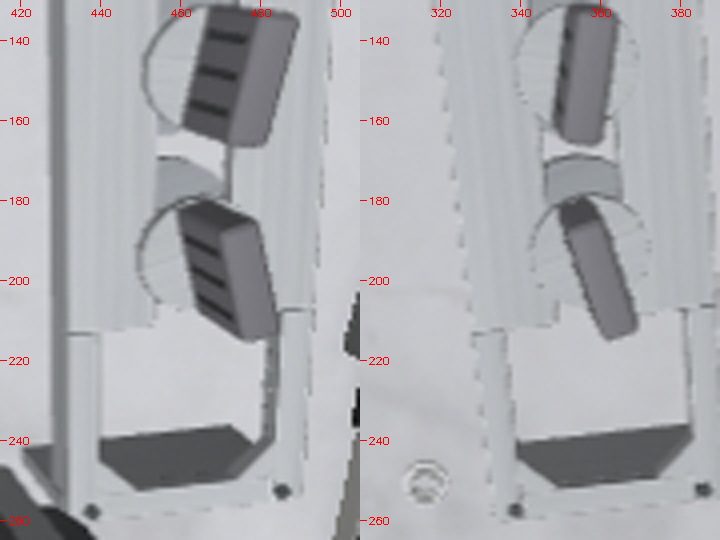

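View pics/r_hi.png

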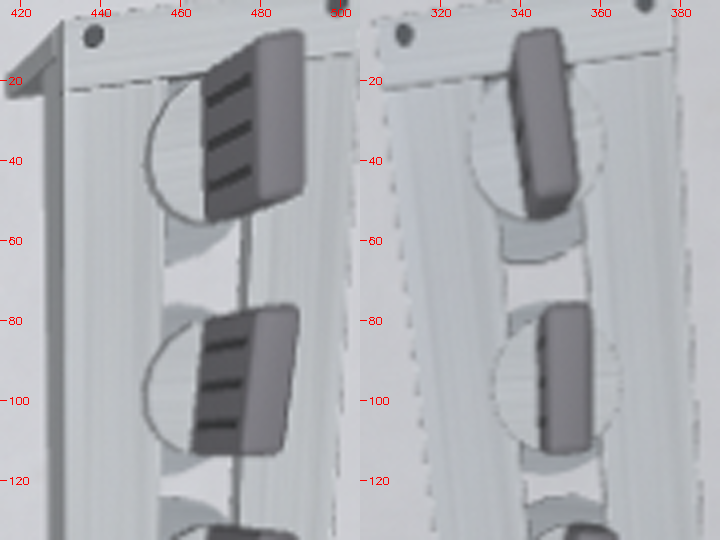

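View pics/c_lo.png

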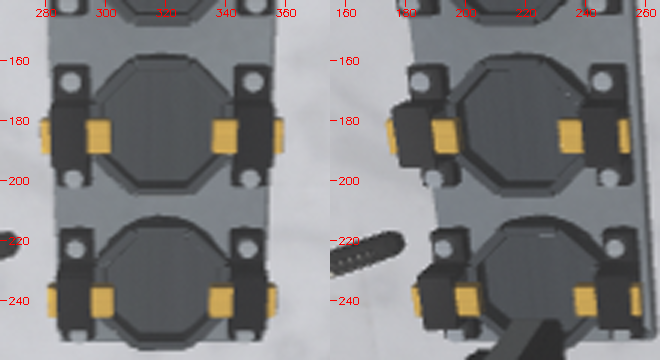

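View pics/c_hi.png

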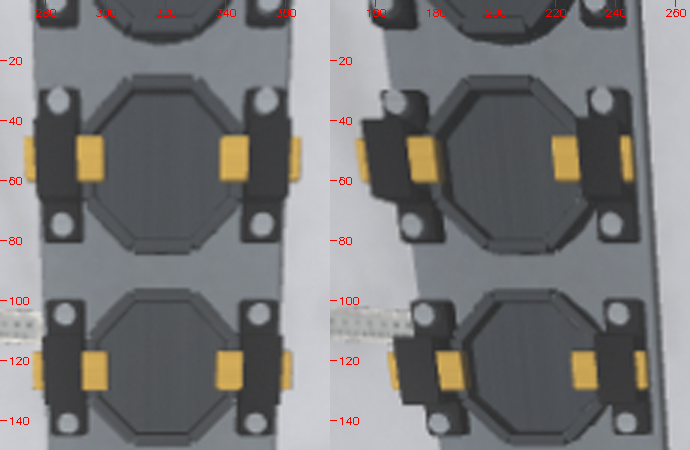

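```bash
cat > meas.py <<'E'
from h import *
W1=np.load("W1.npy",allow_pickle=True).item();W2=np.load("W2.npy",allow_pickle=True).item()
def L(f,x0,y0,xo=0): return lambda p: np.array([x0+(p[0]-xo+.5)/f-.5, y0+(p[1]+.5)/f-.5])
def pair(n,l,r,A,B):
    X,e=tri([(W1,A(l)),(W2,B(r))]);print(n,np.round(X,1),np.round(e,2));return X
lo=(L(4,415,130),L(4,300,130,360));hi=(L(4,415,0),L(4,300,0,360))
clo=(L(3,265,140),L(3,155,140,330));chi=(L(3,265,0),L(3,145,0,330))
if __name__=="__main__":
    pair("P4",(250,279),(601,281),*lo);pair("P3",(263,79),(590,74),*lo)
    pair("P2",(270,380),(569,378),*hi);pair("P1",(281,114),(546,111),*hi)
    a=pair("rs near L",(92,511),(515,510),*lo);b=pair("rs near R",(282,491),(703,489),*lo)
    c=pair("rs far L",(94,36),(404,34),*hi)
    pair("wide nearL",(138,489),(563,486),*lo);pair("nearR",(232,480),(655,476),*lo);pair("nearmid",(138,489),(563,486),*lo)
    pair("far L",(68,334),(476,333),*lo);
    pair("R4a",(70,82),(419,81),*clo);
    R={}
    R[4]=[pair("R4",l,r,*clo) for l,r in zip([(70,82),(253,81),(73,178),(249,178)],[(419,81),(602,81),(433,178),(608,178)])]
    R[5]=[pair("R5",l,r,*clo) for l,r in zip([(75,249),(247,249)],[(443,248),(615,248)])]
    R[2]=[pair("R2",l,r,*chi) for l,r in zip([(59,100),(265,100),(62,224),(262,224)],[(395,102),(602,100),(411,225),(611,224)])]
    R[3]=[pair("R3",l,r,*chi) for l,r in zip([(64,314),(259,314),(68,424),(256,424)],[(424,314),(618,314),(439,423),(626,423)])]
    for k in (2,3,4,5): print(k,np.mean(R[k],0).round(1))
E
python3 meas.py
```

```text
P4 [ 649.3 -135.9   96.4] [0.48 0.48]
P3 [643.1 -67.2  95.1] [0.36 0.36]
P2 [634.2  -0.8  95.4] [0.06 0.06]
P1 [625.2  71.7  96.1] [0. 0.]
rs near L [ 625.1 -245.3   56.6] [0.06 0.06]
rs near R [ 700.  -236.3   57.1] [0.05 0.05]
rs far L [583.9 103.5  56. ] [0. 0.]
wide nearL [ 644.7 -237.6   51.9] [0.19 0.19]
nearR [ 681.4 -232.9   53.2] [0.3 0.3]
nearmid [ 644.7 -237.6   51.9] [0.19 0.19]
far L [ 609.  -171.6   51. ] [0.06 0.06]
R4a [ 386.6 -101.6   33.5] [0.14 0.14]
R4 [ 386.6 -101.6   33.5] [0.14 0.14]
R4 [ 480.6 -101.9   32.5] [0.1 0.1]
R4 [ 386.5 -153.7   32.8] [0.07 0.07]
R4 [ 480.  -153.9   33.3] [0.12 0.12]
R5 [ 386.3 -194.2   32.3] [0.07 0.07]
R5 [ 480.3 -194.9   31.4] [0.04 0.04]
R2 [387.4  81.5  33.9] [0.16 0.16]
R2 [480.6  82.1  31.3] [0.01 0.01]
R2 [387.   29.9  33.9] [0.06 0.06]
R2 [480.8  29.8  32.7] [0.04 0.04]
R3 [386.5 -10.   31.9] [0.06 0.06]
R3 [480.7 -10.5  32.3] [0.06 0.06]
R3 [386.8 -62.2  32.9] [0.17 0.17]
R3 [480.8 -62.6  33.3] [0.08 0.08]
2 [434.   55.8  33. ]
3 [433.7 -36.3  32.6]
4 [ 433.4 -127.8   33. ]
5 [ 433.3 -194.5   31.9]
```

```bash
cat > yaw.py <<'E'
from meas import *
for n,t,b,l in [("P4",(579,228),(622,333),lo),("P3",(597,6),(582,142),lo),("P2",(570,303),(568,453),hi),("P1",(537,29),(555,192),hi)]:
    A=atz(W2,l[1](t),96);B=atz(W2,l[1](b),96);d=A-B
    print(n,((A+B)/2).round(1),np.linalg.norm(d).round(1),"yaw",np.degrees(np.arctan2(d[1],d[0])).round(1))
print("box",tri([(W1,(385,295)),(W2,(289,293))]))
E
python3 yaw.py
```

```text
P4 [ 649.3 -136.8   96. ] 40.9 yaw 113.3
P3 [642.8 -67.1  96. ] 43.7 yaw 85.8
P2 [634.1  -1.3  96. ] 43.3 yaw 91.0
P1 [625.3  71.4  96. ] 42.2 yaw 98.5
box (array([ 543.79429252, -311.06552303,   60.65800597]), [np.float64(0.8250130857530215), np.float64(0.8224011043779133)])
```

Emit:
move_arm(
  deltas=[
    [-1,1.5,3.7,0,0,0],
    [-1,1.5,3.7,0,0,0],
    [-1,1.5,3.7,0,0,0],
    [-1,1.5,3.7,0,0,0],
    [0,0,0,0,0,-7.8],
    [0,0,0,0,0,-7.8],
    [0,0,0,0,0,-7.8],
    [0,0,0,0,0,0],
    [0,0,0,0,0,0],
    [0,0,0,0,0,0],
  ],
)

```text
time_s: 4.25
eef_pos: [649.3, -136.5, 149.7]
ee_rot: [0.0, 0.552, 0.834, 0.0]
force: [-0.0, -0.6, 0.3]
grip_width: 0.998
```

```bash
python3 - <<'E'
from h import *
s=st();W=eyes.camera_params("wrist");np.save("W3.npy",W,allow_pickle=True)
im=eyes.capture("wrist");
for X in [(649.5,-136.5,96),(657.8,-200.9,56),tuple(s["eef_pos"])]:
    u=proj(W,X);print(u);cv2.circle(im,tuple(int(v) for v in u),2,(0,0,255),-1)
cv2.imwrite("pics/w3.png",im)
E
```

```text
t 4.25 p [ 649.3 -136.5  149.7] q [0.    0.552 0.834 0.   ] F [-0.  -0.6  0.3] w 0.998 j [-0.38  0.67  1.1  -0.    1.37 -0.79]
[315.38424657 206.78346333]
[298.30806153 252.29416828]
[314.88408662 233.77414146]
```

View pics/w3.png

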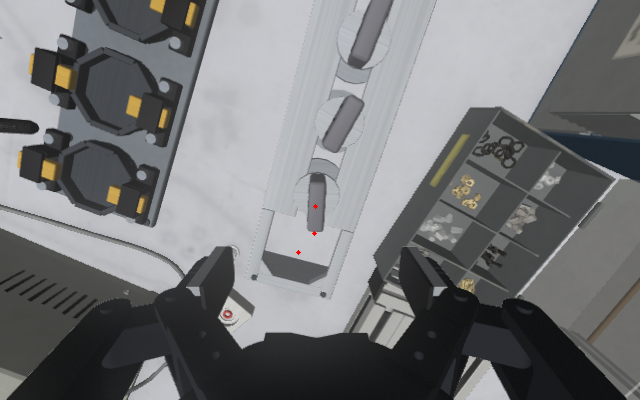

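Emit:
move_arm(
  deltas=[
    [0,0,2.5,0,0,0],
    [0,0,2.5,0,0,0],
    [0,0,1.5,0,0,0],
    [0,0,1.0,0,0,0],
    [0,0,0.8,0,0,0],
    [0,0,0,0,0,0],
    [0,0,0,0,0,0],
    [0,0,0,0,0,0],
    [0,0,0,0,0,0],
    [0,0,0,0,0,0],
  ],
)

```text
time_s: 5.3
eef_pos: [649.5, -136.5, 67.0]
ee_rot: [0.0, 0.551, 0.835, 0.0]
force: [0.4, 0.1, 0.7]
grip_width: 1.004
```

Emit:
move_arm(
  deltas=[
    [0,0,0,0,0,0],
    [0,0,0,0,0,0],
    [0,0,0,0,0,0],
    [0,0,0,0,0,0],
    [0,0,0,0,0,0],
    [0,0,0,0,0,0],
    [0,0,0,0,0,0],
    [0,0,0,0,0,0],
    [0,0,0,0,0,0],
    [0,0,0,0,0,0],
  ],
  grip=0.5,
  newtons=70,
)

```text
time_s: 6.3
eef_pos: [649.5, -136.6, 66.9]
ee_rot: [0.0, 0.551, 0.835, 0.0]
force: [-0.4, -0.3, 4.1]
grip_width: 0.137
```

```bash
python3 - <<'E'
from h import *
s=st();W=eyes.camera_params("wrist")
cv2.imwrite("pics/w4.png",eyes.capture("wrist"));
E
```

```text
t 6.3 p [ 649.5 -136.6   66.9] q [0.    0.551 0.835 0.   ] F [-0.4 -0.3  4.1] w 0.137 j [-0.38  0.74  1.2  -0.    1.2  -0.79]
```

View pics/w4.png

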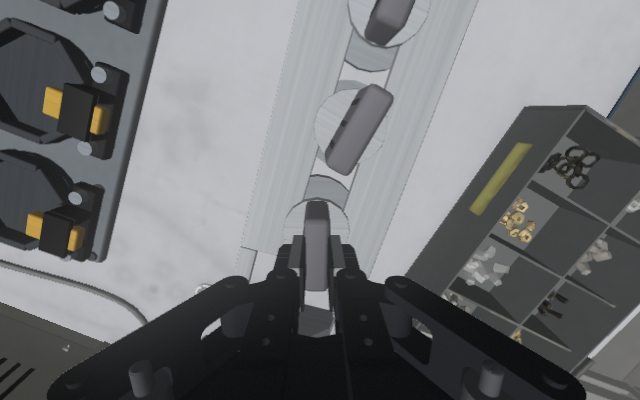

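Emit:
move_arm(
  deltas=[
    [0,0,-0.3,0,0,0],
    [-0.8,-0.22,0,0,0,0],
    [-0.8,-0.22,0,0,0,0],
    [-0.8,-0.22,0,0,0,0],
    [-0.8,-0.22,0,0,0,0],
    [-0.8,-0.22,0,0,0,0],
    [-0.8,-0.22,0,0,0,0],
    [-0.8,-0.22,0,0,0,0],
    [-0.64,-0.22,0,0,0,0],
    [0,0,0,0,0,0],
  ],
)

```text
time_s: 7.35
eef_pos: [657.6, -201.9, 69.5]
ee_rot: [0.0, 0.551, 0.834, -0.0]
force: [-0.7, 0.2, -3.1]
grip_width: 0.136
```

```bash
python3 - <<'E'
from h import *
s=st();W=eyes.camera_params("wrist")
a=eyes.capture("wrist");b=eyes.capture("top");c=eyes.capture("side")
crop(a,220,150,420,330,3,"w5"); crop(b,380,130,450,200,6,"t5");crop(c,330,230,410,330,6,"s5")
for n in("top","side"):print(n,proj(eyes.camera_params(n),(657.8,-200.9,56)))
x,y=cv2.imread("pics/t5.png"),cv2.imread("pics/s5.png");cv2.imwrite("pics/ts5.png",np.hstack([cv2.copyMakeBorder(x,0,180,0,0,0),y])[:600])
st()
E
```

```text
t 7.35 p [ 657.6 -201.9   69.5] q [ 0.     0.551  0.834 -0.   ] F [-0.7  0.2 -3.1] w 0.136 j [-0.47  0.79  1.1  -0.    1.25 -0.87]
top [417.73458731 166.5484279 ]
side [367.70847236 294.99328873]
t 7.5 p [ 657.7 -200.5   69.6] q [-0.     0.551  0.835  0.   ] F [ 0.3  0.3 -3.7] w 0.139 j [-0.47  0.79  1.1   0.    1.25 -0.87]
```

View pics/w5.png

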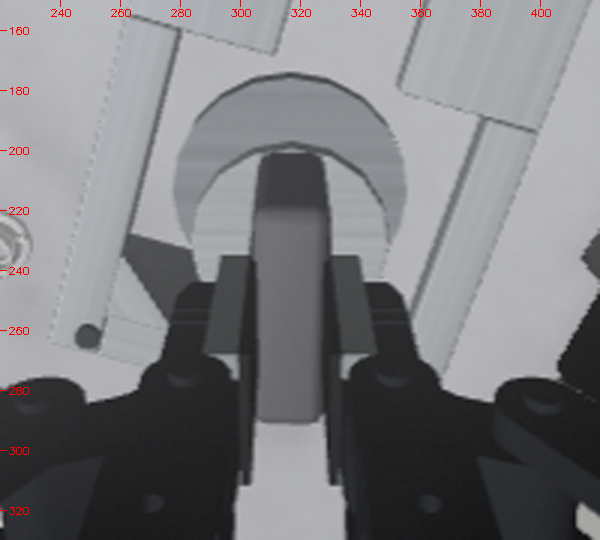

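View pics/ts5.png

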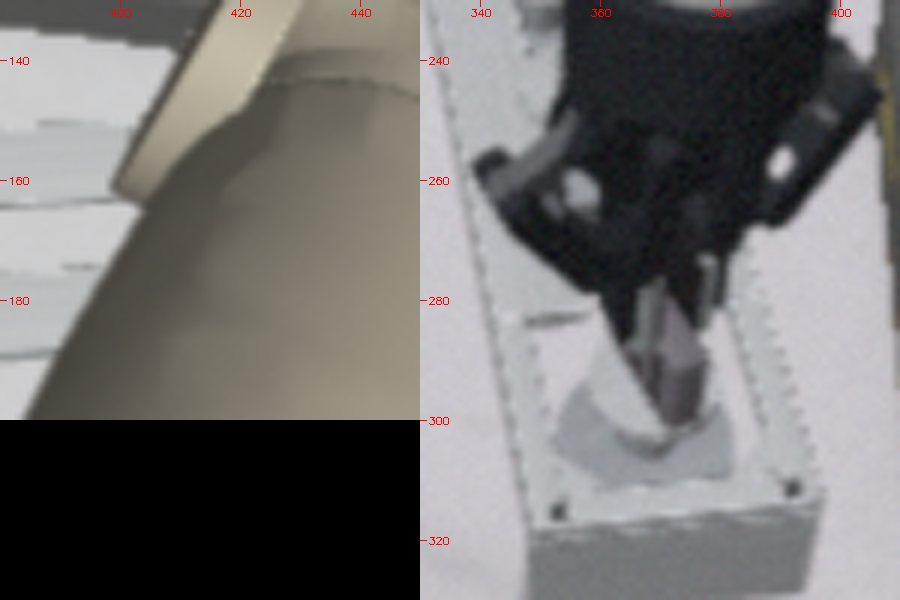

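```bash
cat > fit.py <<'E'
from h import *
def ext(W,c,r,z):
    P=np.array([proj(W,(c[0]+r*np.cos(t),c[1]+r*np.sin(t),z)) for t in np.linspace(0,6.28,200)])
    return dict(l=P[:,0].min().round(1),r=P[:,0].max().round(1),top=P[:,1].min().round(1))
if __name__=="__main__":
    W=eyes.camera_params("wrist");s=st();c=s["eef_pos"]
    for b in (12,14): print(b,"foot",ext(W,c,30,b+20),"flange",ext(W,c,22,b+52))
    print("obs foot l 277.7 r 355.3 top 174 ; flange top 197.5 r 349.5 l 284")
    for X in [(658,-201,56)]:
        print("wide circle", ext(W,X,35,56))
E
python3 fit.py
```

```text
t 7.5 p [ 657.7 -200.5   69.6] q [-0.     0.551  0.835  0.   ] F [ 0.3  0.3 -3.7] w 0.139 j [-0.47  0.79  1.1   0.    1.25 -0.87]
12 foot {'l': np.float64(275.8), 'r': np.float64(354.4), 'top': np.float64(175.0)} flange {'l': np.float64(281.4), 'r': np.float64(348.5), 'top': np.float64(198.2)}
14 foot {'l': np.float64(275.5), 'r': np.float64(354.7), 'top': np.float64(175.6)} flange {'l': np.float64(281.0), 'r': np.float64(348.8), 'top': np.float64(199.1)}
obs foot l 277.7 r 355.3 top 174 ; flange top 197.5 r 349.5 l 284
wide circle {'l': np.float64(263.9), 'r': np.float64(366.3), 'top': np.float64(176.2)}
```

Emit:
move_arm(
  deltas=[
    [0,0,-0.5,0,0,0],
    [0,0,-0.5,0,0,0],
    [0,0,-0.5,0,0,0],
    [0,0,-0.5,0,0,0],
    [0,0,-0.5,0,0,0],
    [0,0,-0.5,0,0,0],
    [0,0,-0.5,0,0,0],
    [0,0,-0.5,0,0,0],
    [0,0,-0.5,0,0,0],
    [0,0,-0.5,0,0,0],
  ],
)

```text
time_s: 8.5
eef_pos: [657.7, -200.8, 120.0]
ee_rot: [-0.0, 0.551, 0.835, -0.0]
force: [0.3, 0.6, -3.8]
grip_width: 0.135
```

Emit:
move_arm(
  deltas=[
    [0,0,-1,0,0,0],
    [0,0,-1,0,0,0],
    [0,0,-1,0,0,0],
    [0,0,0,0,0,0],
    [0,0,0,0,0,0],
    [0,0,0,0,0,0],
    [0,0,0,0,0,0],
    [0,0,0,0,0,0],
    [0,0,0,0,0,0],
    [0,0,0,0,0,0],
  ],
)

```text
time_s: 9.5
eef_pos: [657.7, -200.8, 149.5]
ee_rot: [-0.0, 0.551, 0.835, 0.0]
force: [0.1, 0.2, -2.9]
grip_width: 0.138
```

```bash
python3 - <<'E'
from h import *
s=st();W=eyes.camera_params("wrist")
a=eyes.capture("wrist");cv2.imwrite("pics/w6.png",a)
c=eyes.capture("side");cv2.imwrite("pics/s6.png",c)
E
```

```text
t 9.5 p [ 657.7 -200.8  149.5] q [-0.     0.551  0.835  0.   ] F [ 0.1  0.2 -2.9] w 0.138 j [-0.47  0.73  1.    0.    1.41 -0.87]
```

View pics/w6.png

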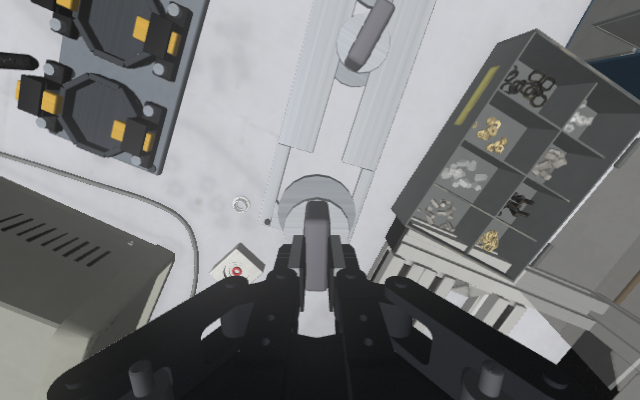

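View pics/s6.png

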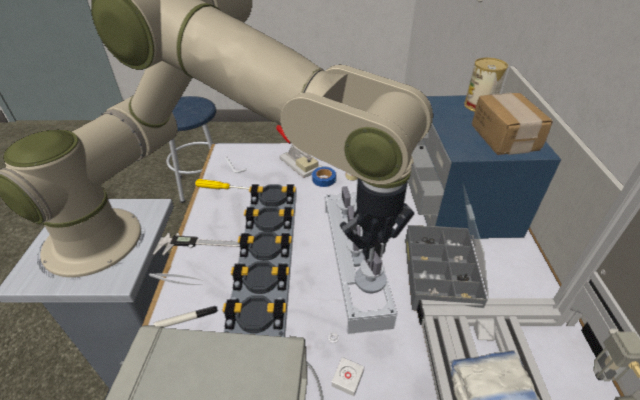

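Emit:
move_arm(
  deltas=[
    [1.17,-3.56,0,0,0,0],
    [1.17,-3.56,0,0,0,0],
    [1.17,-3.56,0,0,0,0],
    [1.17,-3.56,0,0,0,0],
    [1.17,-3.56,0,0,0,0],
    [1.17,-3.57,0,0,0,0],
    [0,0,0,0,0,7.7],
    [0,0,0,0,0,7.7],
    [0,0,0,0,0,7.7],
    [0,0,0,0,0,0],
  ],
)

```text
time_s: 10.6
eef_pos: [433.7, -220.5, 149.9]
ee_rot: [0.0, 0.707, 0.707, 0.0]
force: [0.0, 0.5, -3.6]
grip_width: 0.134
```

```bash
python3 - <<'E'
from h import *
s=st();W=eyes.camera_params("wrist");np.save("W7.npy",W,allow_pickle=True)
a=eyes.capture("wrist");cv2.imwrite("pics/w7.png",a)
E
```

```text
t 10.6 p [ 433.7 -220.5  149.9] q [0.    0.707 0.707 0.   ] F [ 0.   0.5 -3.6] w 0.134 j [-0.71  0.28  1.7   0.    1.16 -0.71]
```

View pics/w7.png

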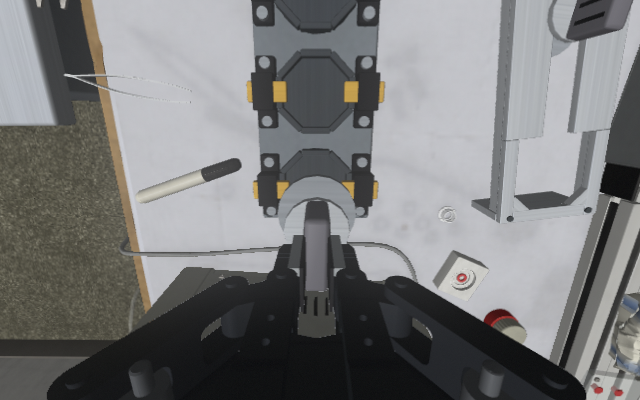

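```bash
python3 - <<'E'
from h import *
from fit import ext
W=np.load("W7.npy",allow_pickle=True).item()
crop(cv2.imread("pics/w7.png"),240,140,400,240,5,"w7c")
print(np.mean([atz(W,u,32.7) for u in [(269,161),(363,161),(270,211),(362,211)]],0))
print(ext(W,(433.7,-220.5),30,93+20),ext(W,(433.7,-220.5),22,93+52))
E
```

```text
[ 434.18613821 -219.8521301    32.7       ]
{'l': np.float64(276.0), 'r': np.float64(354.8), 'top': np.float64(175.6)} {'l': np.float64(281.7), 'r': np.float64(349.0), 'top': np.float64(199.0)}
```

View pics/w7c.png

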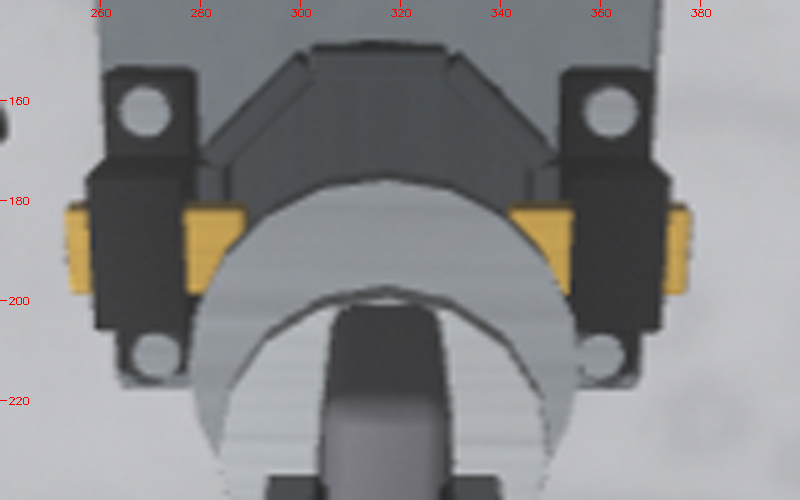

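Emit:
move_arm(
  deltas=[
    [0.04,-0.08,1,0,0,0],
    [0,0,1,0,0,0],
    [0,0,1,0,0,0],
    [0,0,0.8,0,0,0],
    [0,0,0.6,0,0,0],
    [0,0,0.5,0,0,0],
    [0,0,0.4,0,0,0],
    [0,0,0,0,0,0],
    [0,0,0,0,0,0],
    [0,0,0,0,0,0],
  ],
)

```text
time_s: 11.65
eef_pos: [432.9, -220.0, 96.9]
ee_rot: [0.0, 0.707, 0.708, 0.0]
force: [-0.2, 0.3, -2.3]
grip_width: 0.133
```

```bash
python3 - <<'E'
from h import *
s=st();a=eyes.capture("side");b=eyes.capture("wrist")
crop(a,200,270,330,350,6,"s8");crop(b,220,120,420,260,4,"w8")
E
```

```text
t 11.65 p [ 432.9 -220.    96.9] q [0.    0.707 0.708 0.   ] F [-0.2  0.3 -2.3] w 0.133 j [-0.71  0.35  1.76  0.    1.03 -0.71]
```

View pics/s8.png

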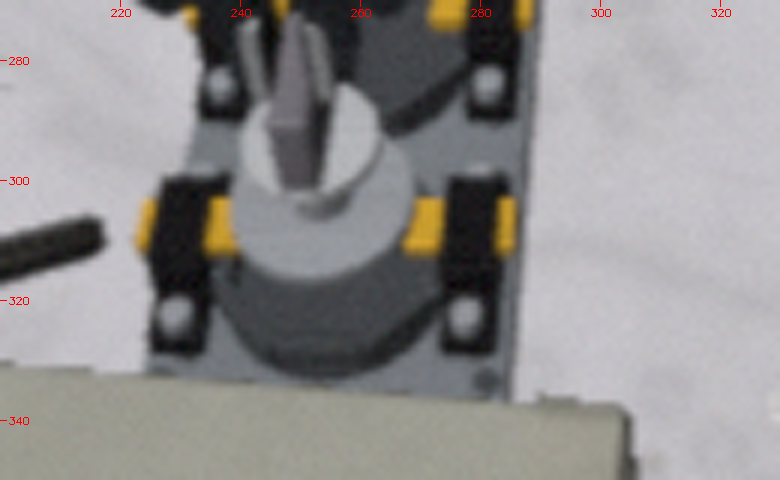

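View pics/w8.png

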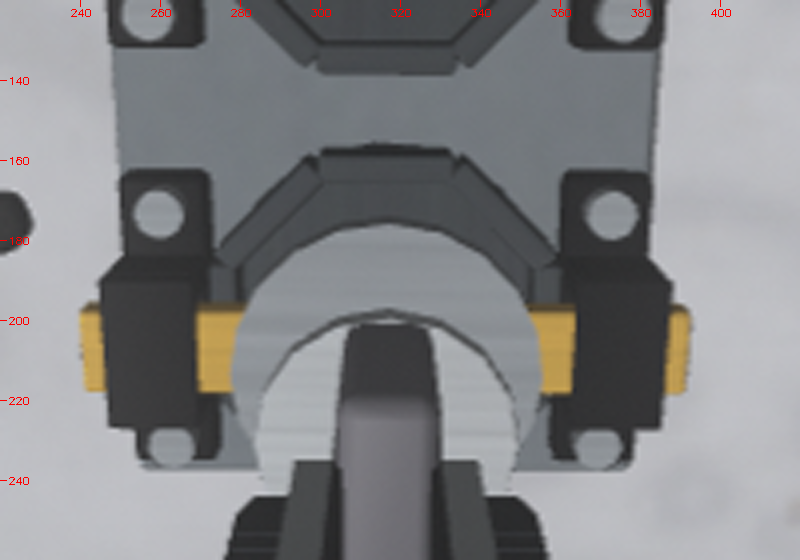

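```bash
python3 - <<'E'
from h import *
from fit import ext
W=eyes.camera_params("wrist")
P=[atz(W,u,32.7) for u in [(259.3,173),(372.8,173),(262.5,231.2),(369,231.2)]];print(np.round(P,1),np.mean(P,0))
print(ext(W,(432.9,-220),30,40+20))
E
```

```text
[[ 386.4 -193.9   32.7]
 [ 480.4 -193.8   32.7]
 [ 386.3 -246.1   32.7]
 [ 480.2 -246.    32.7]] [ 433.30931533 -219.95118144   32.7       ]
{'l': np.float64(276.0), 'r': np.float64(354.7), 'top': np.float64(175.6)}
```

Emit:
move_arm(
  deltas=[
    [0,0,0.3,0,0,0],
    [0,0,0.3,0,0,0],
    [0,0,0.3,0,0,0],
    [0,0,0.3,0,0,0],
    [0,0,0.2,0,0,0],
    [0,0,0.2,0,0,0],
    [0,0,0.2,0,0,0],
    [0,0,0,0,0,0],
    [0,0,0,0,0,0],
    [0,0,0,0,0,0],
  ],
)

```text
time_s: 12.75
eef_pos: [432.6, -219.8, 78.3]
ee_rot: [-0.0, 0.707, 0.708, -0.0]
force: [0.6, 0.6, -5.1]
grip_width: 0.137
```

Emit:
move_arm(
  deltas=[
    [0,0,0.1,0,0,0],
    [0,0,0.1,0,0,0],
    [0,0,0.1,0,0,0],
    [0,0,0.1,0,0,0],
    [0,0,0.1,0,0,0],
    [0,0,0,0,0,0],
    [0,0,0,0,0,0],
    [0,0,0,0,0,0],
    [0,0,0,0,0,0],
    [0,0,0,0,0,0],
  ],
)

```text
time_s: 13.75
eef_pos: [433.1, -220.1, 74.3]
ee_rot: [0.0, 0.707, 0.708, 0.0]
force: [-1.7, 1.6, 6.1]
grip_width: 0.135
```

Emit:
move_arm(
  deltas=[
    [0,0,0.1,0,0,0],
    [0,0,0.1,0,0,0],
    [0,0,0.1,0,0,0],
    [0,0,0.1,0,0,0],
    [0,0,0,0,0,0],
    [0,0,0,0,0,0],
    [0,0,0,0,0,0],
    [0,0,0,0,0,0],
    [0,0,0,0,0,0],
    [0,0,0,0,0,0],
  ],
)

```text
time_s: 14.75
eef_pos: [434.4, -221.1, 74.2]
ee_rot: [0.003, 0.706, 0.708, 0.0]
force: [-10.0, 8.5, 43.8]
grip_width: 0.136
```

```bash
python3 - <<'E'
from h import *
s=st();a=eyes.capture("side");b=eyes.capture("wrist")
crop(a,200,270,330,350,6,"s9");crop(b,200,120,440,290,3,"w9")
E
```

```text
t 14.75 p [ 434.4 -221.1   74.2] q [0.003 0.706 0.708 0.   ] F [-10.    8.5  43.8] w 0.136 j [-0.71  0.38  1.78 -0.    0.97 -0.71]
```

View pics/s9.png

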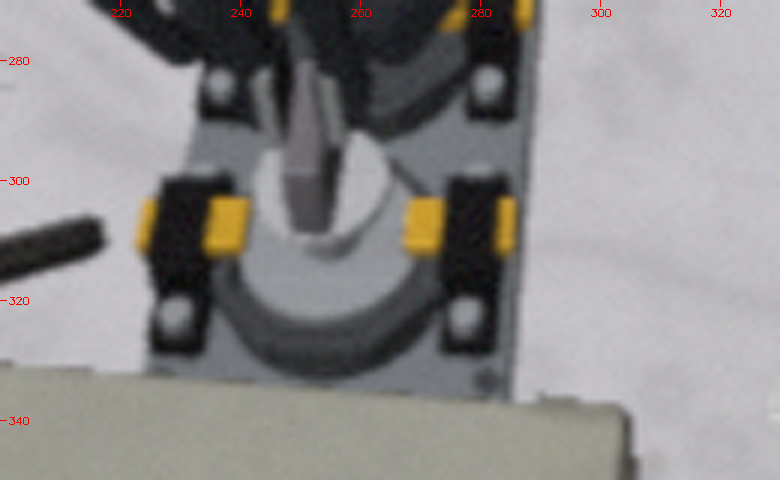

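View pics/w9.png

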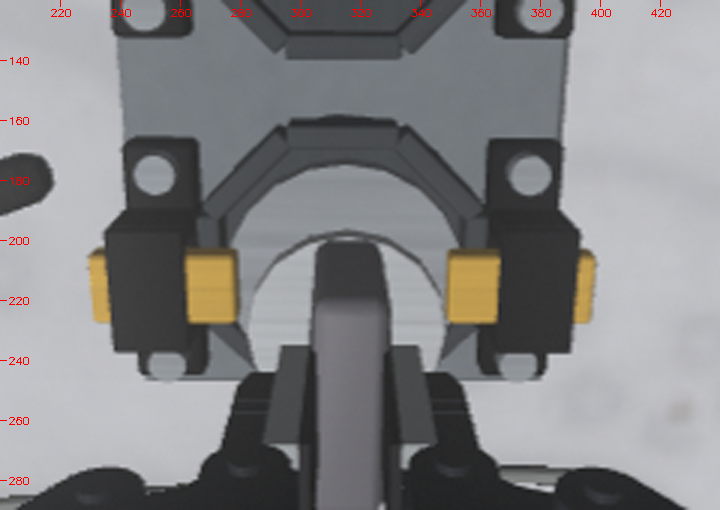

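Emit:
move_arm(
  deltas=[
    [0,0,-0.1,0,0,0],
    [0,0,-0.1,0,0,0],
    [0,0,-0.1,0,0,0],
    [0,0,-0.1,0,0,0],
    [0,0,-0.05,0,0,0],
    [0,0,0,0,0,0],
    [0,0,0,0,0,0],
    [0,0,0,0,0,0],
    [0,0,0,0,0,0],
    [0,0,0,0,0,0],
  ],
)

```text
time_s: 15.85
eef_pos: [433.0, -220.0, 74.3]
ee_rot: [0.0, 0.707, 0.708, 0.0]
force: [-1.6, 2.0, 4.6]
grip_width: 0.132
```

Emit:
move_arm(
  deltas=[
    [0,0,-0.1,0,0,0],
    [0,0,-0.1,0,0,0],
    [0,0,-0.1,0,0,0],
    [0,0,-0.1,0,0,0],
    [0,0,0,0,0,0],
    [0,0,0,0,0,0],
    [0,0,0,0,0,0],
    [0,0,0,0,0,0],
    [0,0,0,0,0,0],
    [0,0,0,0,0,0],
  ],
)

```text
time_s: 16.85
eef_pos: [432.6, -219.8, 78.0]
ee_rot: [-0.0, 0.707, 0.708, -0.0]
force: [-0.7, -1.1, -13.1]
grip_width: 0.133
```

Pulling takes 13 N (about 14 expected), so the catch seems to hold; continue to the stop.

Emit:
move_arm(
  deltas=[
    [0,0,-0.1,0,0,0],
    [0,0,-0.1,0,0,0],
    [0,0,-0.1,0,0,0],
    [0,0,-0.1,0,0,0],
    [0,0,-0.1,0,0,0],
    [0,0,0,0,0,0],
    [0,0,0,0,0,0],
    [0,0,0,0,0,0],
    [0,0,0,0,0,0],
    [0,0,0,0,0,0],
  ],
)

```text
time_s: 17.85
eef_pos: [432.8, -220.0, 83.2]
ee_rot: [0.0, 0.707, 0.708, -0.0]
force: [-1.6, 0.9, -10.3]
grip_width: 0.131
```

Emit:
move_arm(
  deltas=[
    [0,0,-0.1,0,0,0],
    [0,0,-0.1,0,0,0],
    [0,0,0,0,0,0],
    [0,0,0,0,0,0],
    [0,0,0,0,0,0],
    [0,0,0,0,0,0],
    [0,0,0,0,0,0],
    [0,0,0,0,0,0],
    [0,0,0,0,0,0],
    [0,0,0,0,0,0],
  ],
)

```text
time_s: 18.85
eef_pos: [432.4, -219.5, 83.8]
ee_rot: [-0.001, 0.707, 0.707, 0.0]
force: [1.7, -1.9, -25.8]
grip_width: 0.132
```

```bash
python3 - <<'E'
from h import *
s=st();b=eyes.capture("wrist")
crop(b,200,120,440,290,3,"w10")
E
```

```text
t 18.85 p [ 432.4 -219.5   83.8] q [-0.001  0.707  0.707  0.   ] F [  1.7  -1.9 -25.8] w 0.132 j [-0.71  0.37  1.77  0.    1.   -0.71]
```

View pics/w10.png

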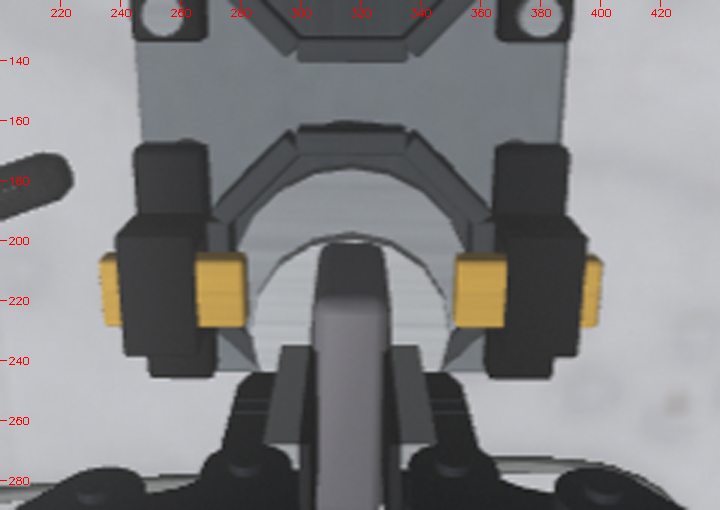

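Emit:
move_arm(
  deltas=[
    [0,0,0.1,0,0,0],
    [0,0,0.05,0,0,0],
    [0,0,0,0,0,0],
    [0,0,0,0,0,0],
    [0,0,0,0,0,0],
    [0,0,0,0,0,0],
    [0,0,0,0,0,0],
    [0,0,0,0,0,0],
    [0,0,0,0,0,0],
    [0,0,0,0,0,0],
  ],
)

```text
time_s: 19.9
eef_pos: [432.8, -219.9, 83.6]
ee_rot: [-0.0, 0.707, 0.708, -0.0]
force: [-2.2, 0.5, -15.6]
grip_width: 0.132
```

Emit:
move_arm(
  deltas=[
    [0,0,0,0,0,0],
    [0,0,0,0,0,0],
    [0,0,0,0,0,0],
    [0,0,0,0,0,0],
    [0,0,0,0,0,0],
    [0,0,-2,0,0,0],
    [0,0,-3,0,0,0],
    [0,0,-4,0,0,0],
    [0,0,-4,0,0,0],
    [0,0,-3.5,0,0,0],
  ],
  grip=8.5,
)

```text
time_s: 20.9
eef_pos: [432.9, -220.0, 250.9]
ee_rot: [0.001, 0.707, 0.708, 0.0]
force: [0.6, -1.2, 1.1]
grip_width: 0.993
```

```bash
python3 - <<'E'
from h import *
s=st();W=eyes.camera_params("wrist");np.save("W11.npy",W,allow_pickle=True)
b=eyes.capture("wrist");cv2.imwrite("pics/w11.png",b)
E
```

```text
t 20.9 p [ 432.9 -220.   250.9] q [0.001 0.707 0.708 0.   ] F [ 0.6 -1.2  1.1] w 0.993 j [-0.71  0.19  1.54  0.    1.41 -0.71]
```

View pics/w11.png

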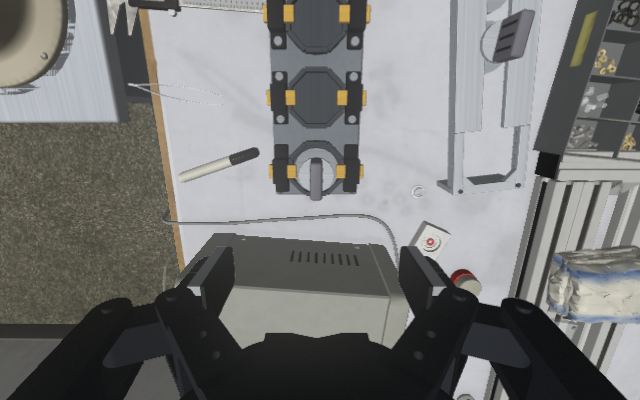

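Emit:
move_arm(
  deltas=[
    [2.55,3.5,0,0,0,0],
    [2.55,3.5,0,0,0,0],
    [2.55,3.5,0,0,0,0],
    [2.55,3.5,0,0,0,0],
    [2.55,3.5,2,0,0,0],
    [2.55,3.5,2,0,0,0],
    [0,0,3,0,0,4],
    [0,0,3,0,0,0],
    [0,0,0,0,0,0],
    [0,0,0,0,0,0],
  ],
)

```text
time_s: 21.95
eef_pos: [642.9, -66.9, 149.5]
ee_rot: [0.0, 0.731, 0.682, 0.0]
force: [0.5, 0.2, 1.5]
grip_width: 0.995
```

```bash
python3 - <<'E'
from h import *
s=st();W=eyes.camera_params("wrist");np.save("W12.npy",W,allow_pickle=True)
im=eyes.capture("wrist");
for X in [(643,-67,96),(657.8,-200.9,56)]:
    u=proj(W,X);print(u);cv2.circle(im,tuple(int(v) for v in u),1,(0,0,255),-1)
cv2.imwrite("pics/w12.png",im)
E
```

```text
t 21.95 p [642.9 -66.9 149.5] q [0.    0.731 0.682 0.   ] F [0.5 0.2 1.5] w 0.995 j [-0.28  0.63  1.17  0.    1.34 -0.22]
[315.60630915 207.28427909]
[337.61784558 310.41830483]
```

View pics/w12.png

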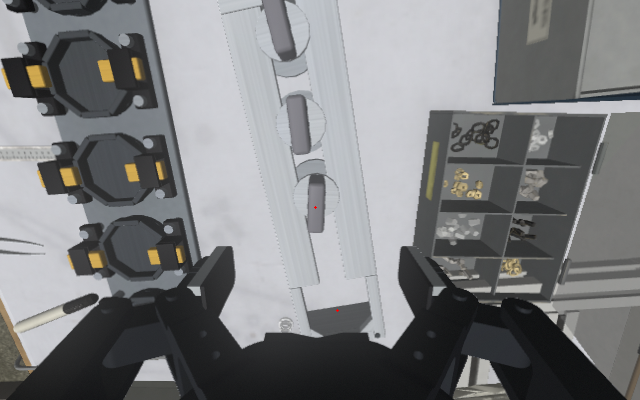

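Emit:
move_arm(
  deltas=[
    [0,0,2.5,0,0,0],
    [0,0,2.5,0,0,0],
    [0,0,1.5,0,0,0],
    [0,0,1.0,0,0,0],
    [0,0,0.7,0,0,0],
    [0,0,0,0,0,0],
    [0,0,0,0,0,0],
    [0,0,0,0,0,0],
    [0,0,0,0,0,0],
    [0,0,0,0,0,0],
  ],
)

```text
time_s: 23.0
eef_pos: [642.8, -66.7, 66.9]
ee_rot: [0.0, 0.731, 0.682, 0.0]
force: [0.1, -1.2, 0.8]
grip_width: 0.997
```

Emit:
move_arm(
  deltas=[
    [0,0,0,0,0,0],
    [0,0,0,0,0,0],
    [0,0,0,0,0,0],
    [0,0,0,0,0,0],
    [0,0,0,0,0,0],
    [0,0,0,0,0,0],
    [0,0,0,0,0,0],
    [0,0,0,0,0,0],
    [0,0,0,0,0,0],
    [0,0,0,0,0,0],
  ],
  grip=0.5,
  newtons=70,
)

```text
time_s: 24.0
eef_pos: [642.8, -66.7, 66.9]
ee_rot: [0.0, 0.731, 0.682, 0.0]
force: [0.1, 0.5, 4.7]
grip_width: 0.134
```

```bash
cat > look.py <<'E'
import sys
from fit import *
n=sys.argv[1]; b=float(sys.argv[2]) if len(sys.argv)>2 else None
s=st();W=eyes.camera_params("wrist");im=eyes.capture("wrist");cv2.imwrite(f"pics/{n}f.png",im);np.save(n+"W.npy",W,allow_pickle=True)
c=s["eef_pos"]
if b is None: b=c[2]-56.9
print("bottom",round(b,1),"pred foot",ext(W,c,30,b+20),"flange",ext(W,c,22,b+52))
crop(im,220,140,420,320,4,n)
E
python3 look.py w13
```

```text
t 24.0 p [642.8 -66.7  66.9] q [0.    0.731 0.682 0.   ] F [0.1 0.5 4.7] w 0.134 j [-0.28  0.7   1.26  0.    1.17 -0.22]
bottom 10.0 pred foot {'l': np.float64(276.0), 'r': np.float64(354.8), 'top': np.float64(175.6)} flange {'l': np.float64(281.7), 'r': np.float64(349.0), 'top': np.float64(199.0)}
```

View pics/w13.png

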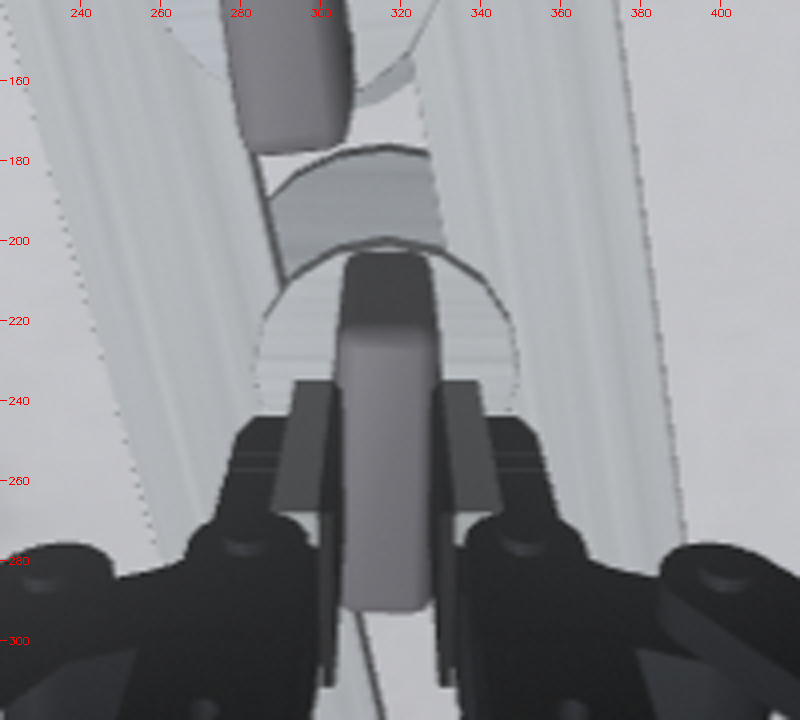

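Emit:
move_arm(
  deltas=[
    [0,0,-0.3,0,0,0],
    [-1.2,0.215,0,0,0,0],
    [-1.2,0.215,0,0,0,0],
    [-1.2,0.215,0,0,0,0],
    [-1.2,0.215,0,0,0,0],
    [-1.2,0.215,0,0,0,0],
    [-1.2,0.215,0,0,0,0],
    [-1.2,0.215,0,0,0,0],
    [-1.2,0.215,0,0,0,0],
    [-1.2,0.215,0,0,0,0],
  ],
)

```text
time_s: 25.05
eef_pos: [654.6, -176.8, 69.6]
ee_rot: [-0.0, 0.731, 0.682, 0.0]
force: [-0.4, -0.1, -2.7]
grip_width: 0.137
```

Emit:
move_arm(
  deltas=[
    [-0.8,0.145,0,0,0,0],
    [-0.8,0.145,0,0,0,0],
    [-0.5,0.1,0,0,0,0],
    [-0.36,0.05,0,0,0,0],
    [0,0,0,0,0,0],
    [0,0,0,0,0,0],
    [0,0,0,0,0,0],
    [0,0,0,0,0,0],
    [0,0,0,0,0,0],
    [0,0,0,0,0,0],
  ],
)

```text
time_s: 26.05
eef_pos: [657.3, -200.5, 69.6]
ee_rot: [0.0, 0.731, 0.682, -0.0]
force: [-0.6, -0.1, -3.0]
grip_width: 0.134
```

```bash
python3 look.py w14
```

```text
t 26.05 p [ 657.3 -200.5   69.6] q [ 0.     0.731  0.682 -0.   ] F [-0.6 -0.1 -3. ] w 0.134 j [-0.47  0.79  1.1  -0.    1.25 -0.4 ]
bottom 12.7 pred foot {'l': np.float64(276.1), 'r': np.float64(354.8), 'top': np.float64(175.6)} flange {'l': np.float64(281.7), 'r': np.float64(349.0), 'top': np.float64(199.0)}
```

View pics/w14.png

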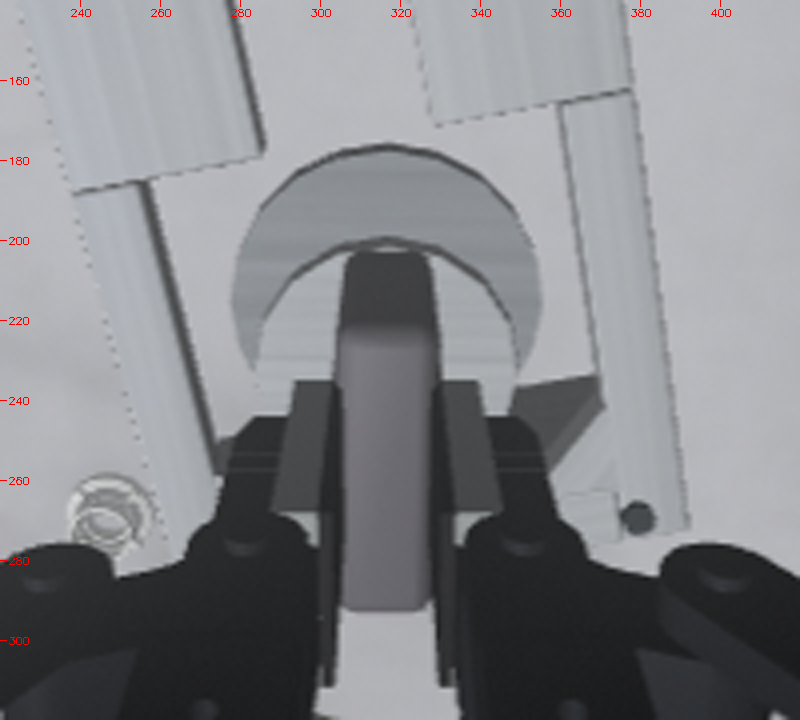

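Centred. Lift 80 mm.

Emit:
move_arm(
  deltas=[
    [0,0,-0.5,0,0,0],
    [0,0,-0.6,0,0,0],
    [0,0,-0.6,0,0,0],
    [0,0,-0.6,0,0,0],
    [0,0,-0.7,0,0,0],
    [0,0,-1,0,0,0],
    [0,0,-1,0,0,0],
    [0,0,-1.5,0,0,0],
    [0,0,-1.5,0,0,0],
    [0,0,0,0,0,0],
  ],
)

```text
time_s: 27.1
eef_pos: [658.2, -201.1, 152.6]
ee_rot: [0.002, 0.731, 0.682, 0.001]
force: [0.8, -0.1, -2.6]
grip_width: 0.133
```

Emit:
move_arm(
  deltas=[
    [0.95,-3.82,0,0,0,0],
    [0.95,-3.82,0,0,0,0],
    [0.95,-3.82,0,0,0,0],
    [0.95,-3.82,0,0,0,0],
    [0.95,-3.82,0,0,0,0],
    [0.96,-3.83,0,0,0,0],
    [0,0,0,0,0,-4],
    [0,0,2.5,0,0,0],
    [0,0,1.8,0,0,0],
    [0,0,1,0,0,0],
  ],
)

```text
time_s: 28.1
eef_pos: [431.9, -127.6, 95.4]
ee_rot: [-0.001, 0.707, 0.707, -0.0]
force: [1.2, 0.4, -0.5]
grip_width: 0.133
```

```bash
python3 look.py w15
```

```text
t 28.1 p [ 431.9 -127.6   95.4] q [-0.001  0.707  0.707 -0.   ] F [ 1.2  0.4 -0.5] w 0.133 j [-0.55  0.28  1.86  0.    1.   -0.55]
bottom 38.5 pred foot {'l': np.float64(276.1), 'r': np.float64(354.8), 'top': np.float64(175.6)} flange {'l': np.float64(281.6), 'r': np.float64(348.9), 'top': np.float64(198.9)}
```

View pics/w15.png

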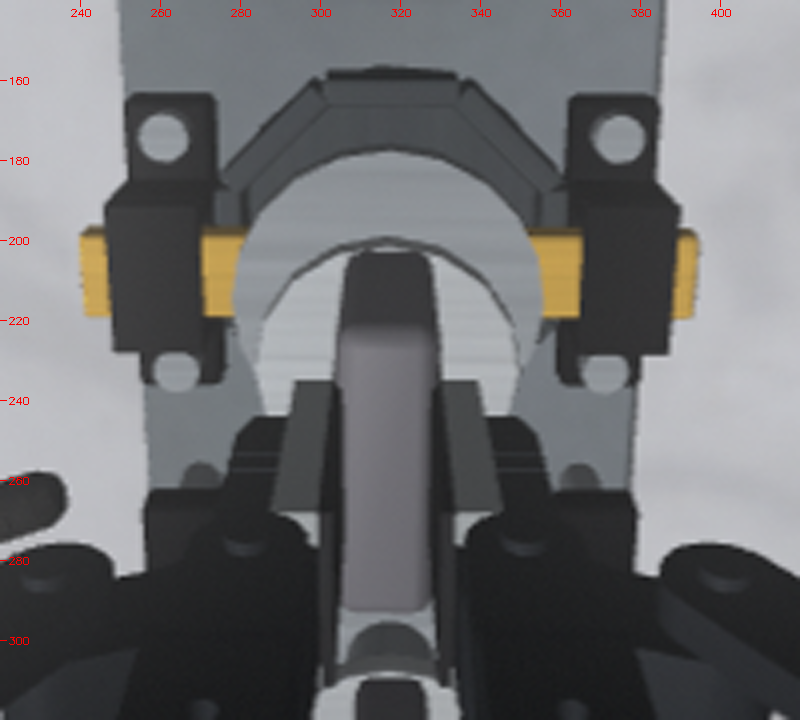

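Emit:
move_arm(
  deltas=[
    [0,0,0.3,0,0,0],
    [0,0,0.3,0,0,0],
    [0,0,0.3,0,0,0],
    [0,0,0.3,0,0,0],
    [0,0,0.2,0,0,0],
    [0,0,0.2,0,0,0],
    [0,0,0.2,0,0,0],
    [0,0,0.2,0,0,0],
    [0,0,0,0,0,0],
    [0,0,0,0,0,0],
  ],
)

```text
time_s: 29.15
eef_pos: [432.1, -127.8, 76.3]
ee_rot: [-0.0, 0.707, 0.708, -0.0]
force: [-0.7, 0.3, -4.7]
grip_width: 0.137
```

Emit:
move_arm(
  deltas=[
    [0,0,0.1,0,0,0],
    [0,0,0.1,0,0,0],
    [0,0,0.1,0,0,0],
    [0,0,0.1,0,0,0],
    [0,0,0,0,0,0],
    [0,0,0,0,0,0],
    [0,0,0,0,0,0],
    [0,0,0,0,0,0],
    [0,0,0,0,0,0],
    [0,0,0,0,0,0],
  ],
)

```text
time_s: 30.15
eef_pos: [433.0, -128.2, 74.3]
ee_rot: [0.001, 0.707, 0.708, 0.0]
force: [-4.7, 3.8, 17.2]
grip_width: 0.136
```

```bash
python3 look.py w16
```

```text
t 30.15 p [ 433.  -128.2   74.3] q [0.001 0.707 0.708 0.   ] F [-4.7  3.8 17.2] w 0.136 j [-0.55  0.32  1.88  0.    0.94 -0.55]
bottom 17.4 pred foot {'l': np.float64(275.9), 'r': np.float64(354.7), 'top': np.float64(175.6)} flange {'l': np.float64(281.6), 'r': np.float64(348.9), 'top': np.float64(199.0)}
```

View pics/w16.png

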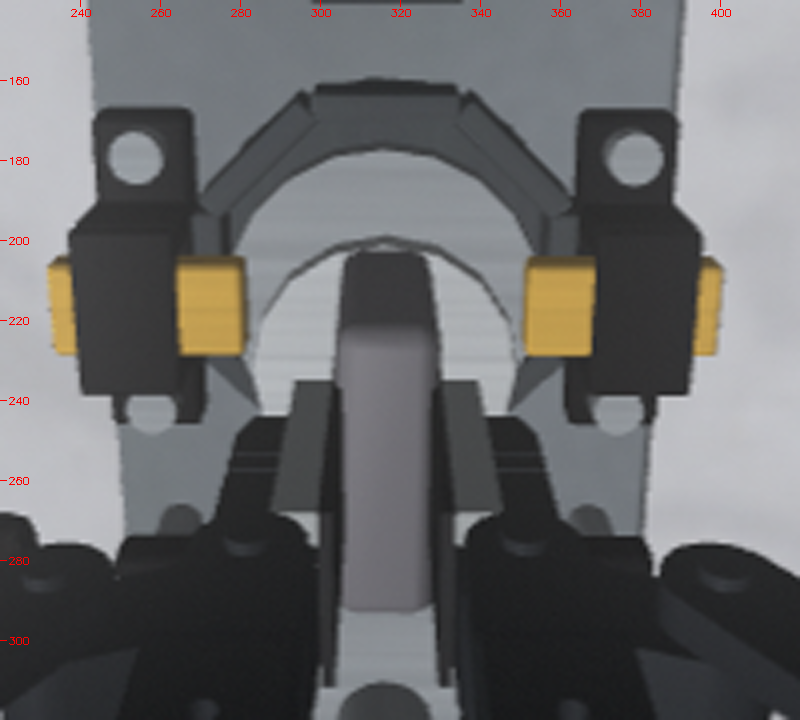

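Emit:
move_arm(
  deltas=[
    [0,0,-0.1,0,0,0],
    [0,0,-0.1,0,0,0],
    [0,0,-0.1,0,0,0],
    [0,0,-0.1,0,0,0],
    [0,0,-0.1,0,0,0],
    [0,0,-0.1,0,0,0],
    [0,0,0,0,0,0],
    [0,0,0,0,0,0],
    [0,0,0,0,0,0],
    [0,0,0,0,0,0],
  ],
)

```text
time_s: 31.2
eef_pos: [432.2, -127.8, 78.5]
ee_rot: [-0.0, 0.707, 0.708, -0.0]
force: [0.7, -0.9, -13.7]
grip_width: 0.132
```

Emit:
move_arm(
  deltas=[
    [0,0,-0.1,0,0,0],
    [0,0,-0.1,0,0,0],
    [0,0,-0.1,0,0,0],
    [0,0,-0.1,0,0,0],
    [0,0,-0.1,0,0,0],
    [0,0,0,0,0,0],
    [0,0,0,0,0,0],
    [0,0,0,0,0,0],
    [0,0,0,0,0,0],
    [0,0,0,0,0,0],
  ],
)

```text
time_s: 32.2
eef_pos: [432.3, -127.9, 83.6]
ee_rot: [-0.0, 0.707, 0.708, -0.0]
force: [0.0, 0.2, -14.7]
grip_width: 0.133
```

Holds. A last millimetre or two to be sure of the stop.

Emit:
move_arm(
  deltas=[
    [0,0,-0.1,0,0,0],
    [0,0,-0.1,0,0,0],
    [0,0,0,0,0,0],
    [0,0,0,0,0,0],
    [0,0,0,0,0,0],
    [0,0,0,0,0,0],
    [0,0,0,0,0,0],
    [0,0,0,0,0,0],
    [0,0,0,0,0,0],
    [0,0,0,0,0,0],
  ],
)

```text
time_s: 33.2
eef_pos: [431.7, -127.5, 83.9]
ee_rot: [-0.001, 0.707, 0.707, -0.0]
force: [3.0, -1.9, -33.6]
grip_width: 0.128
```

```bash
python3 look.py w17
```

```text
t 33.2 p [ 431.7 -127.5   83.9] q [-0.001  0.707  0.707 -0.   ] F [  3.   -1.9 -33.6] w 0.128 j [-0.55  0.3   1.87  0.    0.97 -0.55]
bottom 27.0 pred foot {'l': np.float64(276.1), 'r': np.float64(354.8), 'top': np.float64(175.6)} flange {'l': np.float64(281.6), 'r': np.float64(348.9), 'top': np.float64(198.9)}
```

View pics/w17.png

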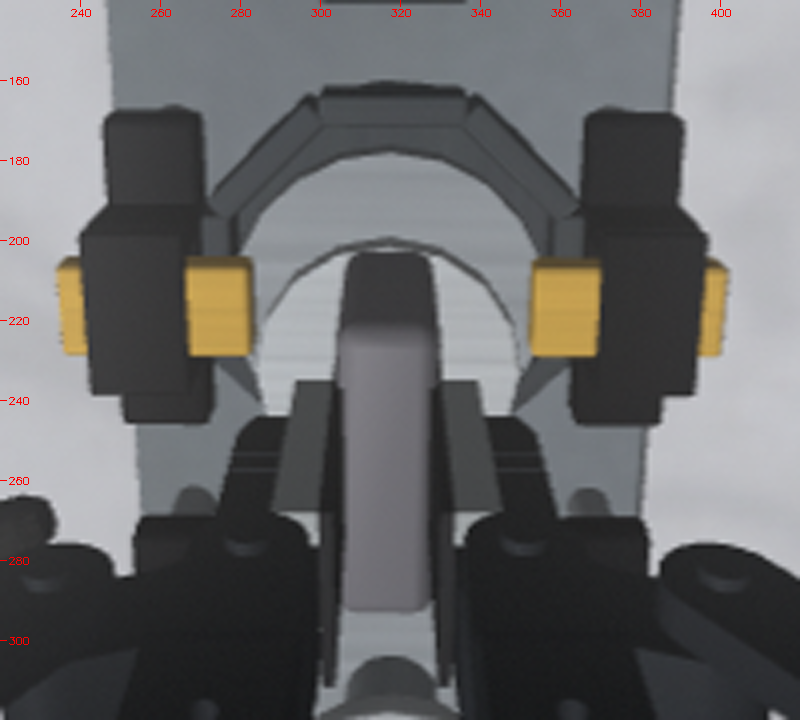

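R4 is at its stop. Ease off, release, rise.

Emit:
move_arm(
  deltas=[
    [0,0,0.1,0,0,0],
    [0,0,0.1,0,0,0],
    [0,0,0,0,0,0],
    [0,0,0,0,0,0],
    [0,0,0,0,0,0],
    [0,0,0,0,0,0],
    [0,0,0,0,0,0],
    [0,0,0,0,0,0],
    [0,0,0,0,0,0],
    [0,0,0,0,0,0],
  ],
)

```text
time_s: 34.25
eef_pos: [432.4, -127.9, 83.6]
ee_rot: [-0.0, 0.707, 0.708, -0.0]
force: [-1.2, -0.2, -16.3]
grip_width: 0.133
```

Emit:
move_arm(
  deltas=[
    [0,0,0,0,0,0],
    [0,0,0,0,0,0],
    [0,0,0,0,0,0],
    [0,0,0,0,0,0],
    [0,0,0,0,0,0],
    [0,0,-2,0,0,0],
    [0,0,-3,0,0,0],
    [0,0,-4,0,0,0],
    [0,0,-4,0,0,0],
    [0,0,-3.5,0,0,0],
  ],
  grip=8.5,
)

```text
time_s: 35.25
eef_pos: [432.4, -127.9, 250.9]
ee_rot: [0.001, 0.707, 0.708, 0.0]
force: [-0.1, -0.8, -0.1]
grip_width: 0.998
```

```bash
python3 - <<'E'
from h import *
s=st();im=eyes.capture("wrist");cv2.imwrite("pics/w18.png",im)
W=eyes.camera_params("wrist");np.save("W18.npy",W,allow_pickle=True)
for X in [(634.2,-1,96),(625.3,71.5,96)]:print(proj(W,X))
E
```

```text
t 35.25 p [ 432.4 -127.9  250.9] q [0.001 0.707 0.708 0.   ] F [-0.1 -0.8 -0.1] w 0.998 j [-0.55  0.12  1.63  0.    1.39 -0.55]
[503.58479187  59.22768974]
[508.62324584 -21.44199388]
```

View pics/w18.png

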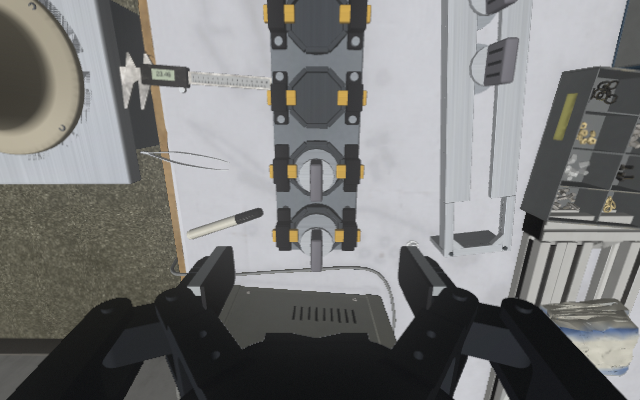

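Emit:
move_arm(
  deltas=[
    [2.1,3.35,0,0,0,0],
    [2.1,3.35,0,0,0,0],
    [2.1,3.35,0,0,0,0],
    [2.1,3.35,0,0,0,0],
    [2.1,3.35,2,0,0,0],
    [2.2,3.4,2,0,0,0],
    [0,0,3,0,0,-1],
    [0,0,3,0,0,0],
    [0,0,0,0,0,0],
    [0,0,0,0,0,0],
  ],
)

```text
time_s: 36.3
eef_pos: [634.0, -0.8, 149.4]
ee_rot: [0.0, 0.701, 0.714, 0.0]
force: [0.3, 1.2, 0.4]
grip_width: 0.991
```

```bash
python3 - <<'E'
from h import *
s=st();W=eyes.camera_params("wrist")
im=eyes.capture("wrist");
for X in [(634.2,-1,96)]:
    u=proj(W,X);print(u);cv2.circle(im,tuple(int(v) for v in u),1,(0,0,255),-1)
cv2.imwrite("pics/w19.png",im)
E
```

```text
t 36.3 p [634.   -0.8 149.4] q [0.    0.701 0.714 0.   ] F [0.3 1.2 0.4] w 0.991 j [-0.19  0.6   1.22  0.    1.32 -0.2 ]
[315.62872595 207.32296303]
```

View pics/w19.png

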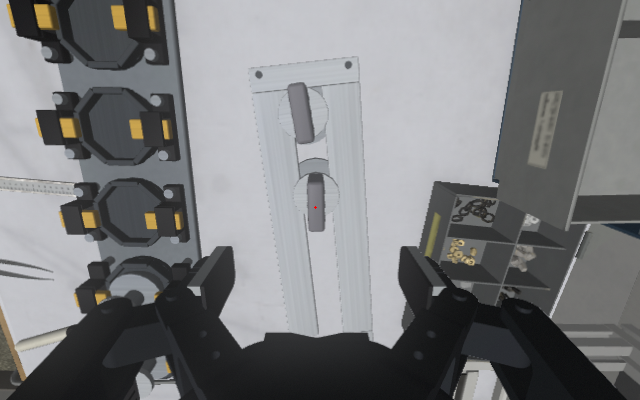

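Bar of the third plug (centre ≈ (316,204)) is aligned with the tool. Descend and grip.

Emit:
move_arm(
  deltas=[
    [0,0,2.5,0,0,0],
    [0,0,2.5,0,0,0],
    [0,0,1.5,0,0,0],
    [0,0,1.0,0,0,0],
    [0,0,0.7,0,0,0],
    [0,0,0,0,0,0],
    [0,0,0,0,0,0],
    [0,0,0,0,0,0],
    [0,0,0,0,0,0],
    [0,0,0,0,0,0],
  ],
)

```text
time_s: 37.35
eef_pos: [633.9, -0.7, 66.9]
ee_rot: [0.0, 0.7, 0.714, 0.0]
force: [0.1, 0.1, 0.9]
grip_width: 0.992
```

Emit:
move_arm(
  deltas=[
    [0,0,0,0,0,0],
    [0,0,0,0,0,0],
    [0,0,0,0,0,0],
    [0,0,0,0,0,0],
    [0,0,0,0,0,0],
    [0,0,0,0,0,0],
    [0,0,0,0,0,0],
    [0,0,0,0,0,0],
    [0,0,0,0,0,0],
    [0,0,0,0,0,0],
  ],
  grip=0.5,
  newtons=70,
)

```text
time_s: 38.35
eef_pos: [633.9, -0.7, 66.9]
ee_rot: [0.0, 0.7, 0.714, 0.0]
force: [-0.3, 1.1, 4.6]
grip_width: 0.134
```

```bash
python3 look.py w20
```

```text
t 38.35 p [633.9  -0.7  66.9] q [0.    0.7   0.714 0.   ] F [-0.3  1.1  4.6] w 0.134 j [-0.19  0.68  1.31  0.    1.15 -0.2 ]
bottom 10.0 pred foot {'l': np.float64(276.0), 'r': np.float64(354.7), 'top': np.float64(175.6)} flange {'l': np.float64(281.6), 'r': np.float64(348.9), 'top': np.float64(198.9)}
```

View pics/w20.png

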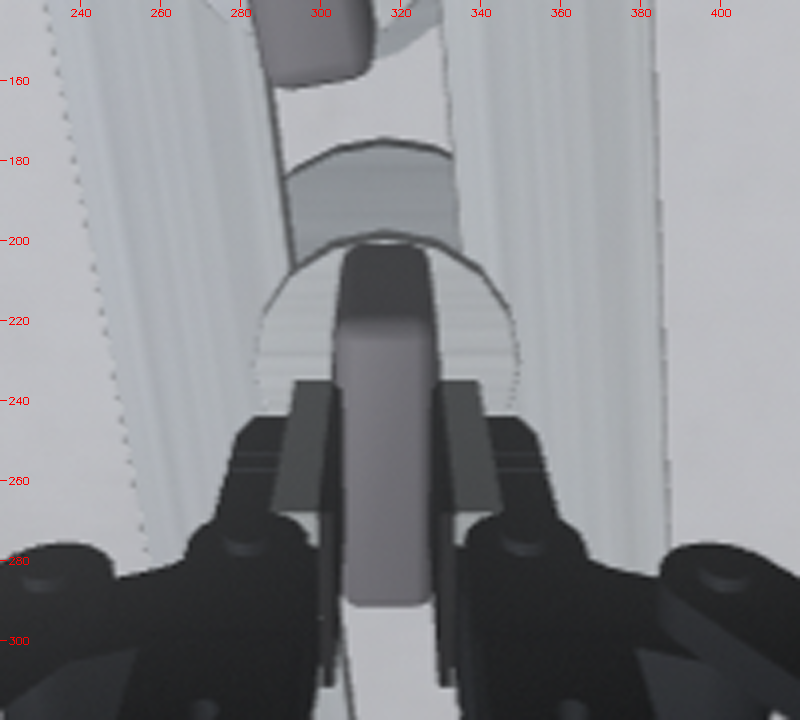

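Emit:
move_arm(
  deltas=[
    [0,0,-0.3,0,0,0],
    [-1.3,0.124,0,0,0,0],
    [-1.3,0.124,0,0,0,0],
    [-1.3,0.124,0,0,0,0],
    [-1.3,0.124,0,0,0,0],
    [-1.3,0.124,0,0,0,0],
    [-1.3,0.124,0,0,0,0],
    [-1.3,0.124,0,0,0,0],
    [-1.3,0.124,0,0,0,0],
    [-1.3,0.124,0,0,0,0],
  ],
)

```text
time_s: 39.4
eef_pos: [647.2, -118.6, 69.6]
ee_rot: [-0.0, 0.7, 0.714, 0.0]
force: [-0.7, -0.2, -3.2]
grip_width: 0.132
```

Emit:
move_arm(
  deltas=[
    [-1.3,0.124,0,0,0,0],
    [-1.3,0.124,0,0,0,0],
    [-1.3,0.124,0,0,0,0],
    [-1.3,0.124,0,0,0,0],
    [-1.3,0.124,0,0,0,0],
    [-1.3,0.124,0,0,0,0],
    [-0.64,0.07,0,0,0,0],
    [0,0,0,0,0,0],
    [0,0,0,0,0,0],
    [0,0,0,0,0,0],
  ],
)

```text
time_s: 40.4
eef_pos: [656.8, -201.0, 69.6]
ee_rot: [-0.0, 0.7, 0.714, 0.0]
force: [0.1, 1.0, -3.2]
grip_width: 0.136
```

```bash
python3 look.py w21
```

```text
t 40.4 p [ 656.8 -201.    69.6] q [-0.     0.7    0.714  0.   ] F [ 0.1  1.  -3.2] w 0.136 j [-0.47  0.79  1.1   0.    1.25 -0.49]
bottom 12.7 pred foot {'l': np.float64(276.0), 'r': np.float64(354.7), 'top': np.float64(175.5)} flange {'l': np.float64(281.6), 'r': np.float64(348.9), 'top': np.float64(198.8)}
```

View pics/w21.png

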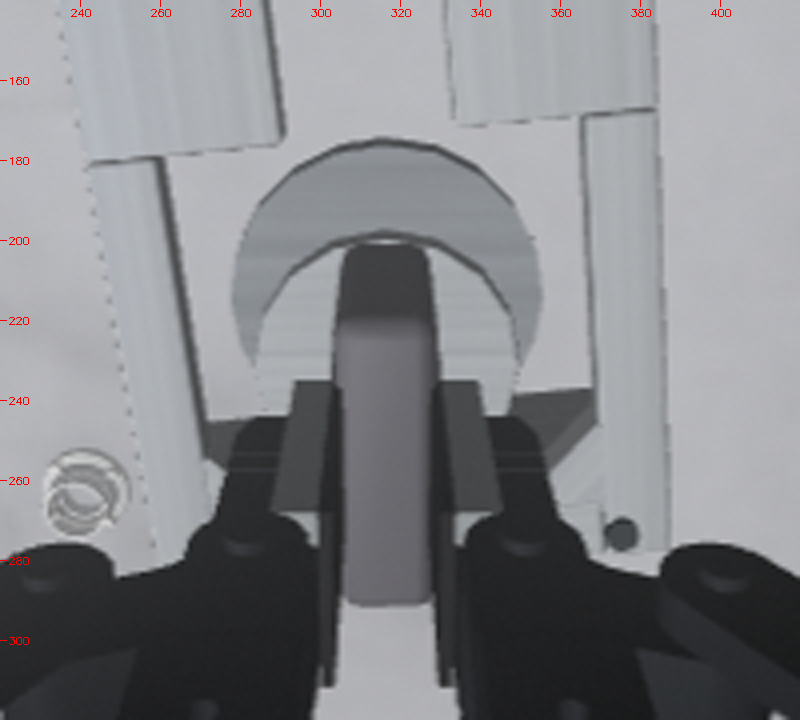

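Emit:
move_arm(
  deltas=[
    [0,0,-0.5,0,0,0],
    [0,0,-0.6,0,0,0],
    [0,0,-0.6,0,0,0],
    [0,0,-0.6,0,0,0],
    [0,0,-0.7,0,0,0],
    [0,0,-1,0,0,0],
    [0,0,-1,0,0,0],
    [0,0,-1.5,0,0,0],
    [0,0,-1.5,0,0,0],
    [0,0,0,0,0,0],
  ],
)

```text
time_s: 41.45
eef_pos: [657.8, -202.2, 152.6]
ee_rot: [0.002, 0.7, 0.714, 0.001]
force: [0.5, 0.4, -4.0]
grip_width: 0.138
```

Emit:
move_arm(
  deltas=[
    [2.4,-3.155,0,0,0,0],
    [2.4,-3.155,0,0,0,0],
    [2.4,-3.155,0,0,0,0],
    [2.4,-3.155,0,0,0,0],
    [2.4,-3.155,0,0,0,0],
    [2.4,-3.155,0,0,0,0],
    [2.4,-3.155,0,0,0,1],
    [0,0,2.5,0,0,0],
    [0,0,1.8,0,0,0],
    [0,0,1,0,0,0],
  ],
)

```text
time_s: 42.45
eef_pos: [432.3, -37.5, 95.6]
ee_rot: [-0.0, 0.707, 0.708, -0.0]
force: [1.2, -0.3, -1.0]
grip_width: 0.13
```

```bash
python3 look.py w22
```

```text
t 42.45 p [432.3 -37.5  95.6] q [-0.     0.707  0.708 -0.   ] F [ 1.2 -0.3 -1. ] w 0.13 j [-0.36  0.25  1.91  0.    0.99 -0.36]
bottom 38.7 pred foot {'l': np.float64(276.1), 'r': np.float64(354.8), 'top': np.float64(175.6)} flange {'l': np.float64(281.6), 'r': np.float64(348.9), 'top': np.float64(198.9)}
```

View pics/w22.png

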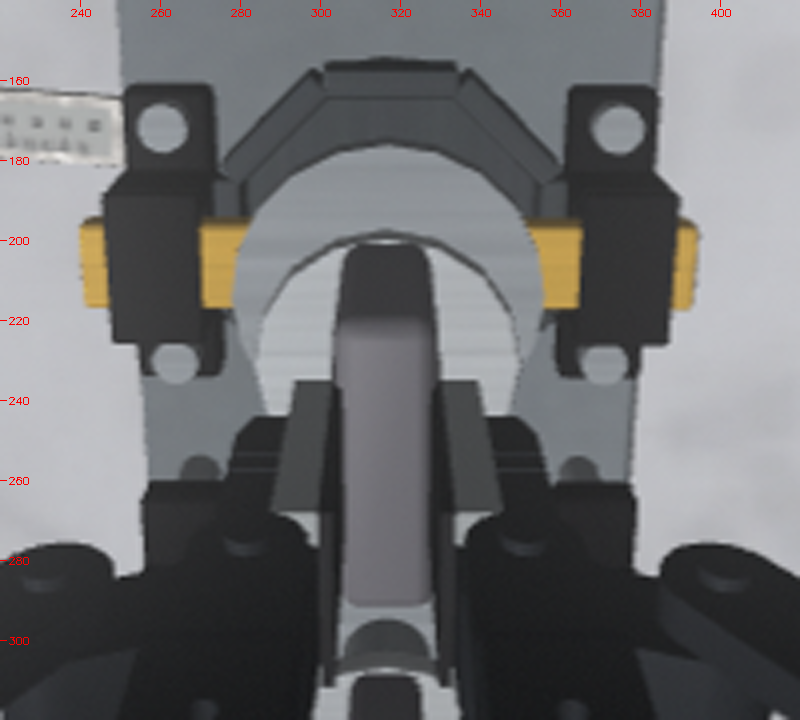

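Emit:
move_arm(
  deltas=[
    [0,0,0.3,0,0,0],
    [0,0,0.3,0,0,0],
    [0,0,0.3,0,0,0],
    [0,0,0.3,0,0,0],
    [0,0,0.2,0,0,0],
    [0,0,0.2,0,0,0],
    [0,0,0.2,0,0,0],
    [0,0,0.2,0,0,0],
    [0,0,0,0,0,0],
    [0,0,0,0,0,0],
  ],
)

```text
time_s: 43.5
eef_pos: [432.6, -37.8, 76.3]
ee_rot: [-0.0, 0.707, 0.708, -0.0]
force: [-0.9, -0.0, -4.8]
grip_width: 0.13
```

Emit:
move_arm(
  deltas=[
    [0,0,0.1,0,0,0],
    [0,0,0.1,0,0,0],
    [0,0,0.1,0,0,0],
    [0,0,0.1,0,0,0],
    [0,0,0,0,0,0],
    [0,0,0,0,0,0],
    [0,0,0,0,0,0],
    [0,0,0,0,0,0],
    [0,0,0,0,0,0],
    [0,0,0,0,0,0],
  ],
)

```text
time_s: 44.5
eef_pos: [433.6, -38.0, 74.3]
ee_rot: [0.001, 0.707, 0.708, 0.0]
force: [-6.0, 2.4, 17.5]
grip_width: 0.133
```

```bash
python3 look.py w23
```

```text
t 44.5 p [433.6 -38.   74.3] q [0.001 0.707 0.708 0.   ] F [-6.   2.4 17.5] w 0.133 j [-0.36  0.29  1.93  0.    0.93 -0.36]
bottom 17.4 pred foot {'l': np.float64(275.9), 'r': np.float64(354.6), 'top': np.float64(175.6)} flange {'l': np.float64(281.6), 'r': np.float64(348.9), 'top': np.float64(198.9)}
```

View pics/w23.png

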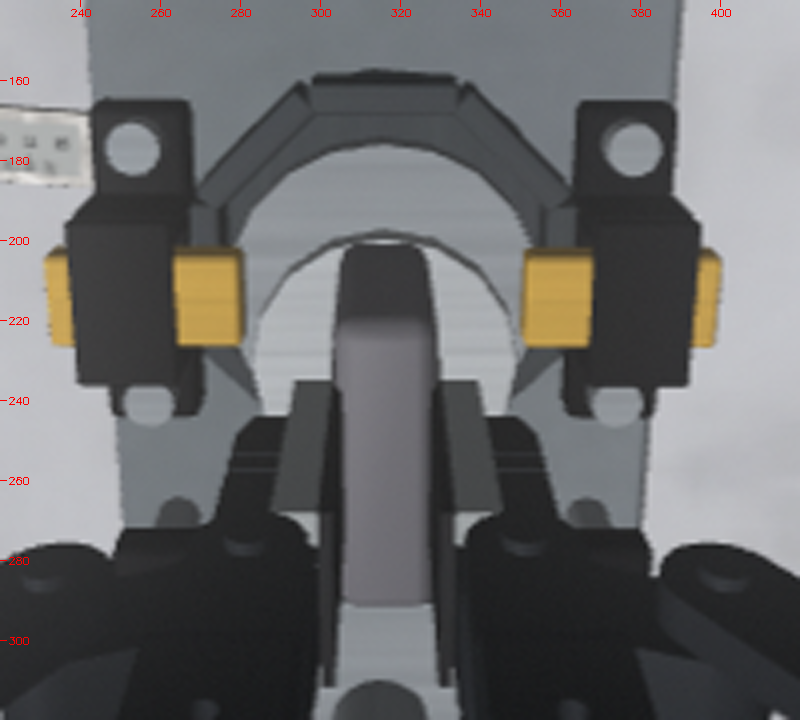

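Seated, bolts over the foot. Pull.

Emit:
move_arm(
  deltas=[
    [0,0,-0.1,0,0,0],
    [0,0,-0.1,0,0,0],
    [0,0,-0.1,0,0,0],
    [0,0,-0.1,0,0,0],
    [0,0,-0.1,0,0,0],
    [0,0,-0.1,0,0,0],
    [0,0,0,0,0,0],
    [0,0,0,0,0,0],
    [0,0,0,0,0,0],
    [0,0,0,0,0,0],
  ],
)

```text
time_s: 45.55
eef_pos: [432.6, -37.8, 78.5]
ee_rot: [-0.0, 0.707, 0.708, -0.0]
force: [0.8, -0.2, -14.8]
grip_width: 0.132
```

Emit:
move_arm(
  deltas=[
    [0,0,-0.1,0,0,0],
    [0,0,-0.1,0,0,0],
    [0,0,-0.1,0,0,0],
    [0,0,-0.1,0,0,0],
    [0,0,-0.1,0,0,0],
    [0,0,0,0,0,0],
    [0,0,0,0,0,0],
    [0,0,0,0,0,0],
    [0,0,0,0,0,0],
    [0,0,0,0,0,0],
  ],
)

```text
time_s: 46.55
eef_pos: [432.8, -37.8, 83.6]
ee_rot: [-0.0, 0.707, 0.708, -0.0]
force: [-0.2, -0.4, -15.1]
grip_width: 0.133
```

Emit:
move_arm(
  deltas=[
    [0,0,-0.1,0,0,0],
    [0,0,-0.05,0,0,0],
    [0,0,0,0,0,0],
    [0,0,0,0,0,0],
    [0,0,0,0,0,0],
    [0,0,0,0,0,0],
    [0,0,0,0,0,0],
    [0,0,0,0,0,0],
    [0,0,0,0,0,0],
    [0,0,0,0,0,0],
  ],
)

```text
time_s: 47.55
eef_pos: [432.3, -37.6, 83.9]
ee_rot: [-0.001, 0.707, 0.707, -0.0]
force: [3.5, -0.7, -31.3]
grip_width: 0.134
```

Emit:
move_arm(
  deltas=[
    [0,0,0.1,0,0,0],
    [0,0,0.05,0,0,0],
    [0,0,0,0,0,0],
    [0,0,0,0,0,0],
    [0,0,0,0,0,0],
    [0,0,0,0,0,0],
    [0,0,0,0,0,0],
    [0,0,0,0,0,0],
    [0,0,0,0,0,0],
    [0,0,0,0,0,0],
  ],
)

```text
time_s: 48.55
eef_pos: [432.8, -37.8, 83.6]
ee_rot: [-0.0, 0.707, 0.708, -0.0]
force: [-1.1, 0.1, -17.0]
grip_width: 0.134
```

Emit:
move_arm(
  deltas=[
    [0,0,0,0,0,0],
    [0,0,0,0,0,0],
    [0,0,0,0,0,0],
    [0,0,0,0,0,0],
    [0,0,0,0,0,0],
    [0,0,-2,0,0,0],
    [0,0,-3,0,0,0],
    [0,0,-4,0,0,0],
    [0,0,-4,0,0,0],
    [0,0,-3.5,0,0,0],
  ],
  grip=8.5,
)

```text
time_s: 49.55
eef_pos: [432.9, -37.9, 250.9]
ee_rot: [0.001, 0.707, 0.708, 0.0]
force: [1.0, -0.4, -0.9]
grip_width: 0.996
```

```bash
python3 - <<'E'
from h import *
s=st();im=eyes.capture("wrist");cv2.imwrite("pics/w24.png",im)
W=eyes.camera_params("wrist")
for X in [(625.3,71.5,96)]:print(proj(W,X))
E
```

```text
t 49.55 p [432.9 -37.9 250.9] q [0.001 0.707 0.708 0.   ] F [ 1.  -0.4 -0.9] w 0.996 j [-0.36  0.08  1.67  0.    1.39 -0.36]
[491.37991759  77.73310546]
```

View pics/w24.png

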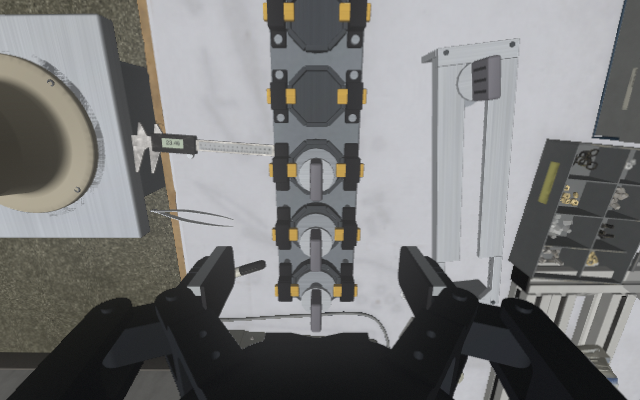

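Emit:
move_arm(
  deltas=[
    [1.8,3.2,0,0,0,0],
    [1.8,3.2,0,0,0,0],
    [1.8,3.2,0,0,0,0],
    [1.8,3.2,0,0,0,0],
    [1.8,3.2,2,0,0,0],
    [1.9,3.2,2,0,0,0],
    [0,0,3,0,0,-4],
    [0,0,3,0,0,-4],
    [0,0,0,0,0,0],
    [0,0,0,0,0,0],
  ],
)

```text
time_s: 50.6
eef_pos: [625.0, 71.3, 149.4]
ee_rot: [0.0, 0.656, 0.754, 0.0]
force: [0.1, 0.0, 1.3]
grip_width: 0.991
```

```bash
python3 - <<'E'
from h import *
s=st();W=eyes.camera_params("wrist")
im=eyes.capture("wrist");
for X in [(625.3,71.5,96)]:
    u=proj(W,X);print(u);cv2.circle(im,tuple(int(v) for v in u),1,(0,0,255),-1)
cv2.imwrite("pics/w25.png",im)
print(tri([(eyes.camera_params("top"),(229,160)),(eyes.camera_params("side"),(353,167))]))
E
```

```text
t 50.6 p [625.   71.3 149.4] q [0.    0.656 0.754 0.   ] F [0.1 0.  1.3] w 0.991 j [-0.07  0.59  1.24 -0.    1.31 -0.21]
[315.71935042 206.86019191]
(array([657.39230807, 262.60551383,  29.60773723]), [np.float64(0.4215918559414424), np.float64(0.36111960748687494)])
```

View pics/w25.png

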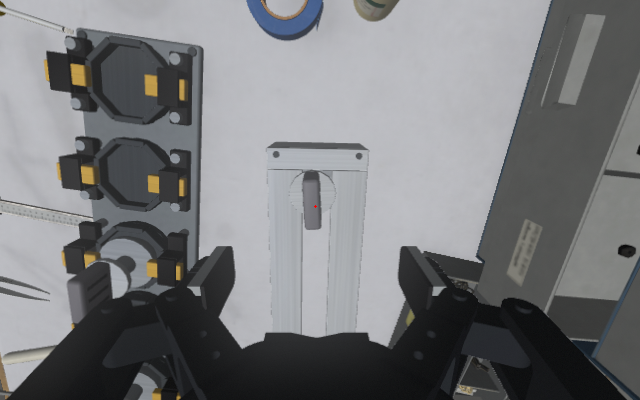

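Emit:
move_arm(
  deltas=[
    [0.2,-0.2,2.5,0,0,0],
    [0,0,2.5,0,0,0],
    [0,0,1.5,0,0,0],
    [0,0,1.0,0,0,0],
    [0,0,0.7,0,0,0],
    [0,0,0,0,0,0],
    [0,0,0,0,0,0],
    [0,0,0,0,0,0],
    [0,0,0,0,0,0],
    [0,0,0,0,0,0],
  ],
)

```text
time_s: 51.65
eef_pos: [622.6, 73.1, 66.9]
ee_rot: [0.0, 0.656, 0.755, 0.0]
force: [1.1, 0.3, 0.2]
grip_width: 0.996
```

Emit:
move_arm(
  deltas=[
    [0,0,0,0,0,0],
    [0,0,0,0,0,0],
    [0,0,0,0,0,0],
    [0,0,0,0,0,0],
    [0,0,0,0,0,0],
    [0,0,0,0,0,0],
    [0,0,0,0,0,0],
    [0,0,0,0,0,0],
    [0,0,0,0,0,0],
    [0,0,0,0,0,0],
  ],
  grip=0.5,
  newtons=70,
)

```text
time_s: 52.65
eef_pos: [622.4, 73.1, 66.7]
ee_rot: [-0.0, 0.656, 0.755, -0.0]
force: [-2.3, 0.0, 3.4]
grip_width: 0.129
```

```bash
python3 look.py w26
```

```text
t 52.65 p [622.4  73.1  66.7] q [-0.     0.656  0.755 -0.   ] F [-2.3  0.   3.4] w 0.129 j [-0.07  0.66  1.34  0.    1.14 -0.21]
bottom 9.8 pred foot {'l': np.float64(275.9), 'r': np.float64(354.6), 'top': np.float64(175.5)} flange {'l': np.float64(281.4), 'r': np.float64(348.7), 'top': np.float64(198.8)}
```

View pics/w26.png

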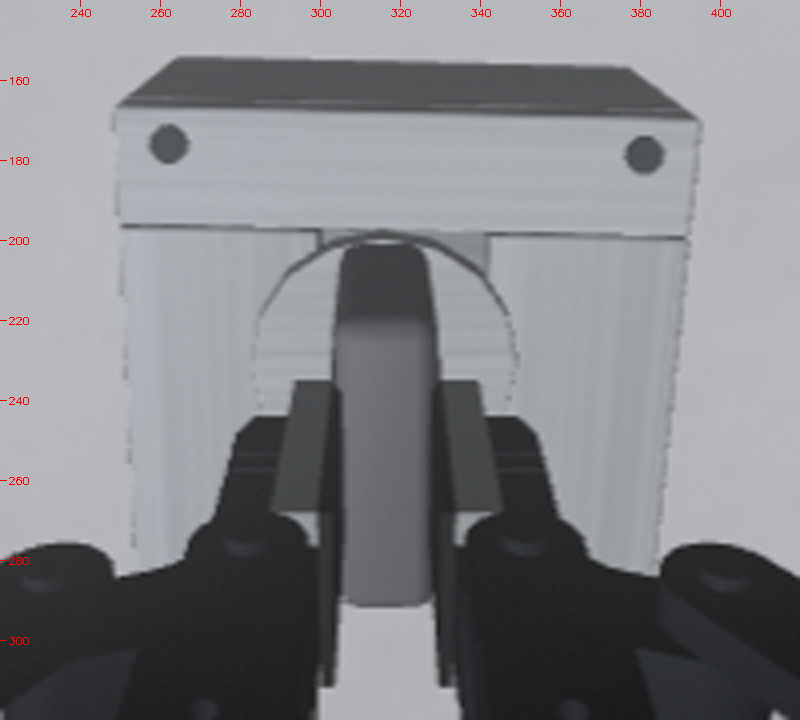

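Emit:
move_arm(
  deltas=[
    [0,0,-0.3,0,0,0],
    [-1.4,0,0,0,0,0],
    [-1.4,-0.02,0,0,0,0],
    [-1.4,-0.02,0,0,0,0],
    [-1.4,-0.02,0,0,0,0],
    [-1.4,-0.02,0,0,0,0],
    [-1.4,-0.02,0,0,0,0],
    [-1.4,-0.02,0,0,0,0],
    [-1.4,-0.02,0,0,0,0],
    [-1.4,-0.02,0,0,0,0],
  ],
)

```text
time_s: 53.7
eef_pos: [638.7, -53.0, 69.6]
ee_rot: [0.0, 0.656, 0.755, 0.0]
force: [-0.3, 1.2, -2.0]
grip_width: 0.142
```

Emit:
move_arm(
  deltas=[
    [-1.4,-0.02,0,0,0,0],
    [-1.4,-0.02,0,0,0,0],
    [-1.4,-0.02,0,0,0,0],
    [-1.4,-0.02,0,0,0,0],
    [-1.4,-0.02,0,0,0,0],
    [-1.4,-0.02,0,0,0,0],
    [-1.4,-0.02,0,0,0,0],
    [-1.4,-0.02,0,0,0,0],
    [-1.4,-0.02,0,0,0,0],
    [-1.4,-0.02,0,0,0,0],
  ],
)

```text
time_s: 54.7
eef_pos: [656.4, -191.9, 69.6]
ee_rot: [-0.0, 0.656, 0.755, 0.0]
force: [0.0, -0.8, -1.5]
grip_width: 0.137
```

```bash
python3 look.py w27
```

```text
t 54.7 p [ 656.4 -191.9   69.6] q [-0.     0.656  0.755  0.   ] F [ 0.  -0.8 -1.5] w 0.137 j [-0.46  0.78  1.11  0.    1.25 -0.6 ]
bottom 12.7 pred foot {'l': np.float64(275.9), 'r': np.float64(354.6), 'top': np.float64(175.5)} flange {'l': np.float64(281.5), 'r': np.float64(348.8), 'top': np.float64(198.8)}
```

View pics/w27.png

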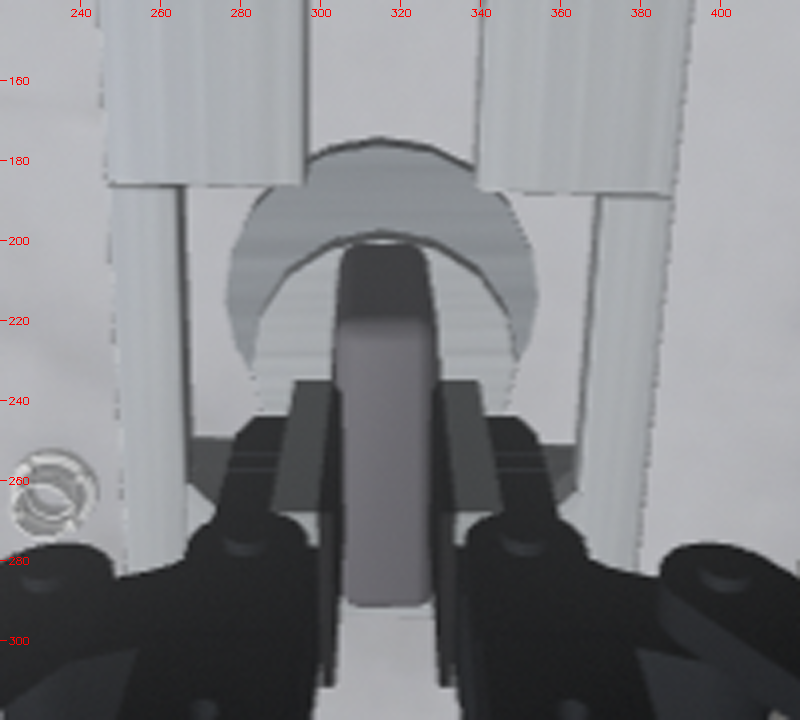

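Emit:
move_arm(
  deltas=[
    [-0.5,-0.03,0,0,0,0],
    [-0.47,-0.03,0,0,0,0],
    [0,0,0,0,0,0],
    [0,0,0,0,0,0],
    [0,0,0,0,0,0],
    [0,0,0,0,0,0],
    [0,0,0,0,0,0],
    [0,0,-0.5,0,0,0],
    [0,0,-0.5,0,0,0],
    [0,0,-0.5,0,0,0],
  ],
)

```text
time_s: 55.75
eef_pos: [657.1, -200.5, 85.3]
ee_rot: [0.0, 0.656, 0.755, 0.0]
force: [0.2, -0.1, -2.2]
grip_width: 0.132
```

Emit:
move_arm(
  deltas=[
    [0,0,-0.5,0,0,0],
    [0,0,-0.6,0,0,0],
    [0,0,-0.6,0,0,0],
    [0,0,-0.6,0,0,0],
    [0,0,-0.7,0,0,0],
    [0,0,-1,0,0,0],
    [0,0,-1,0,0,0],
    [0,0,-1.5,0,0,0],
    [0,0,0,0,0,0],
    [0,0,0,0,0,0],
  ],
)

```text
time_s: 56.75
eef_pos: [657.0, -200.5, 149.7]
ee_rot: [0.0, 0.656, 0.755, 0.0]
force: [0.2, 0.1, -3.2]
grip_width: 0.135
```

```bash
python3 look.py w28
```

```text
t 56.75 p [ 657.  -200.5  149.7] q [0.    0.656 0.755 0.   ] F [ 0.2  0.1 -3.2] w 0.135 j [-0.47  0.72  1.01  0.    1.41 -0.61]
bottom 92.8 pred foot {'l': np.float64(275.9), 'r': np.float64(354.6), 'top': np.float64(175.5)} flange {'l': np.float64(281.5), 'r': np.float64(348.8), 'top': np.float64(198.8)}
```

View pics/w28.png

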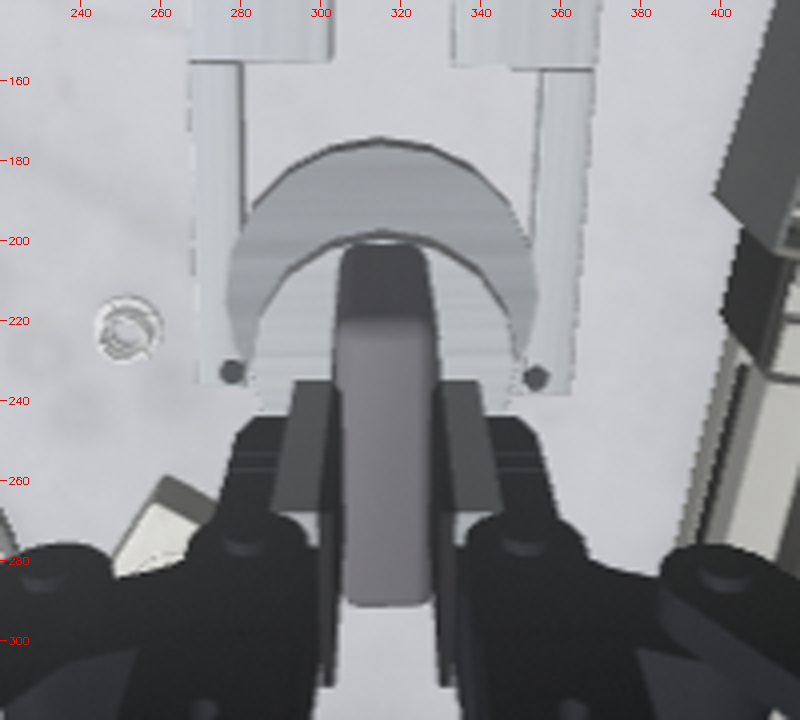

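Emit:
move_arm(
  deltas=[
    [0,0,-1.5,0,0,0],
    [0,0,-1.5,0,0,0],
    [3.55,-2.325,0,0,0,0],
    [3.55,-2.325,0,0,0,0],
    [3.55,-2.325,0,0,0,0],
    [3.55,-2.325,0,0,0,0],
    [3.55,-2.325,0,0,0,0],
    [3.55,-2.325,0,0,0,0],
    [3.55,-2.325,0,0,0,0],
    [3.55,-2.325,0,0,0,0],
  ],
)

```text
time_s: 57.8
eef_pos: [431.3, 55.7, 179.1]
ee_rot: [-0.0, 0.656, 0.755, -0.0]
force: [0.4, 0.6, -2.6]
grip_width: 0.134
```

Emit:
move_arm(
  deltas=[
    [0,0,0,0,0,4],
    [0,0,0,0,0,4],
    [0,0,2,0,0,0],
    [0,0,2,0,0,0],
    [0,0,2,0,0,0],
    [0,0,1.5,0,0,0],
    [0,0,0.8,0,0,0],
    [0,0,0,0,0,0],
    [0,0,0,0,0,0],
    [0,0,0,0,0,0],
  ],
)

```text
time_s: 58.8
eef_pos: [433.3, 54.5, 97.2]
ee_rot: [0.0, 0.707, 0.708, 0.0]
force: [-0.1, -0.1, -1.8]
grip_width: 0.129
```

```bash
python3 look.py w29
```

```text
t 58.8 p [433.3  54.5  97.2] q [0.    0.707 0.708 0.   ] F [-0.1 -0.1 -1.8] w 0.129 j [-0.14  0.25  1.9  -0.    0.99 -0.15]
bottom 40.3 pred foot {'l': np.float64(275.9), 'r': np.float64(354.7), 'top': np.float64(175.6)} flange {'l': np.float64(281.6), 'r': np.float64(348.9), 'top': np.float64(198.9)}
```

View pics/w29.png

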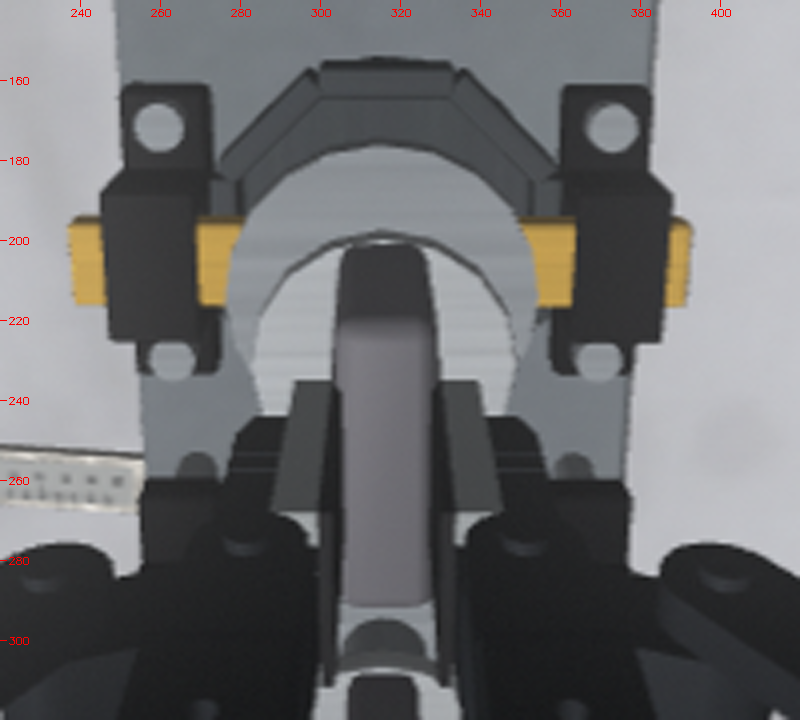

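```bash
python3 - <<'E'
from h import *
W=eyes.camera_params("wrist")
print(np.mean([atz(W,u,32.7) for u in [(259.4,171.6),(372.6,171.6),(262.6,229.8),(369.4,229.8)]],0))
E
```

```text
[433.81143177  55.79583454  32.7       ]
```

Emit:
move_arm(
  deltas=[
    [0.05,0.0,0.3,0,0,0],
    [0,0,0.3,0,0,0],
    [0,0,0.3,0,0,0],
    [0,0,0.3,0,0,0],
    [0,0,0.2,0,0,0],
    [0,0,0.2,0,0,0],
    [0,0,0.2,0,0,0],
    [0,0,0.2,0,0,0],
    [0,0,0,0,0,0],
    [0,0,0,0,0,0],
  ],
)

```text
time_s: 59.85
eef_pos: [432.9, 55.1, 76.6]
ee_rot: [-0.0, 0.707, 0.708, -0.0]
force: [-0.0, 0.7, -2.5]
grip_width: 0.131
```

Emit:
move_arm(
  deltas=[
    [0,0,0.1,0,0,0],
    [0,0,0.1,0,0,0],
    [0,0,0.1,0,0,0],
    [0,0,0.1,0,0,0],
    [0,0,0.05,0,0,0],
    [0,0,0,0,0,0],
    [0,0,0,0,0,0],
    [0,0,0,0,0,0],
    [0,0,0,0,0,0],
    [0,0,0,0,0,0],
  ],
)

```text
time_s: 60.85
eef_pos: [433.9, 55.0, 74.1]
ee_rot: [0.001, 0.707, 0.708, 0.001]
force: [-6.4, 0.7, 22.6]
grip_width: 0.136
```

```bash
python3 look.py w30
```

```text
t 60.85 p [433.9  55.   74.1] q [0.001 0.707 0.708 0.001] F [-6.4  0.7 22.6] w 0.136 j [-0.14  0.29  1.92 -0.    0.93 -0.14]
bottom 17.2 pred foot {'l': np.float64(275.9), 'r': np.float64(354.6), 'top': np.float64(175.6)} flange {'l': np.float64(281.6), 'r': np.float64(348.9), 'top': np.float64(198.9)}
```

View pics/w30.png

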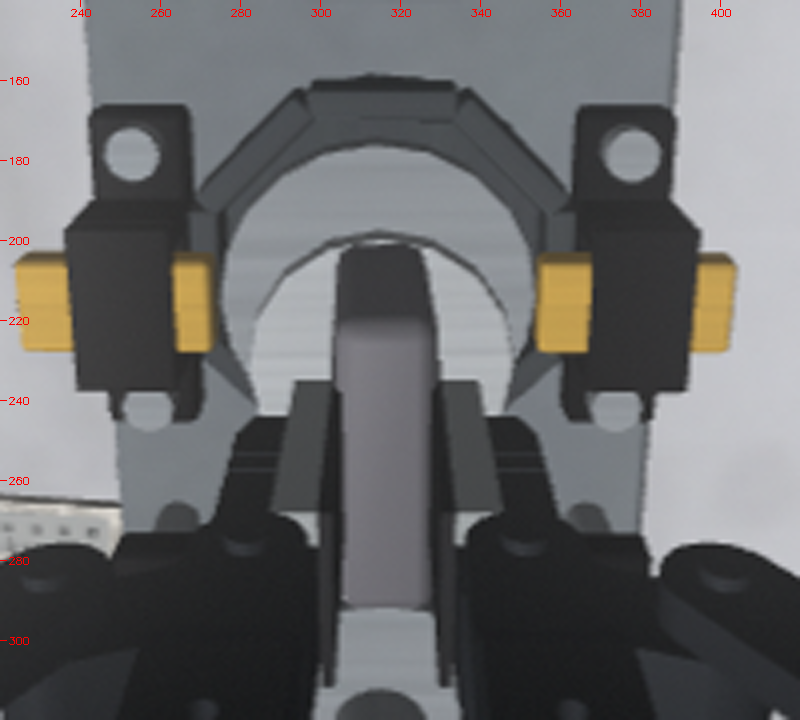

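The bolts stay pushed back here (visibly not over the foot): probably the broken catch. Pull to prove it.

Emit:
move_arm(
  deltas=[
    [0,0,-0.1,0,0,0],
    [0,0,-0.1,0,0,0],
    [0,0,-0.1,0,0,0],
    [0,0,-0.1,0,0,0],
    [0,0,-0.1,0,0,0],
    [0,0,-0.1,0,0,0],
    [0,0,-0.1,0,0,0],
    [0,0,0,0,0,0],
    [0,0,0,0,0,0],
    [0,0,0,0,0,0],
  ],
)

```text
time_s: 61.9
eef_pos: [432.9, 55.1, 79.1]
ee_rot: [-0.0, 0.707, 0.708, -0.0]
force: [-0.3, 0.6, -2.5]
grip_width: 0.138
```

Emit:
move_arm(
  deltas=[
    [0,0,-0.1,0,0,0],
    [0,0,-0.1,0,0,0],
    [0,0,-0.1,0,0,0],
    [0,0,-0.1,0,0,0],
    [0,0,-0.1,0,0,0],
    [0,0,-0.1,0,0,0],
    [0,0,0,0,0,0],
    [0,0,0,0,0,0],
    [0,0,0,0,0,0],
    [0,0,0,0,0,0],
  ],
)

```text
time_s: 62.9
eef_pos: [433.0, 55.1, 85.1]
ee_rot: [-0.0, 0.707, 0.708, -0.0]
force: [0.1, 0.5, -2.2]
grip_width: 0.135
```

```bash
python3 look.py w31
```

```text
t 62.9 p [433.   55.1  85.1] q [-0.     0.707  0.708 -0.   ] F [ 0.1  0.5 -2.2] w 0.135 j [-0.14  0.27  1.91  0.    0.96 -0.14]
bottom 28.2 pred foot {'l': np.float64(276.0), 'r': np.float64(354.7), 'top': np.float64(175.6)} flange {'l': np.float64(281.6), 'r': np.float64(348.9), 'top': np.float64(198.9)}
```

View pics/w31.png

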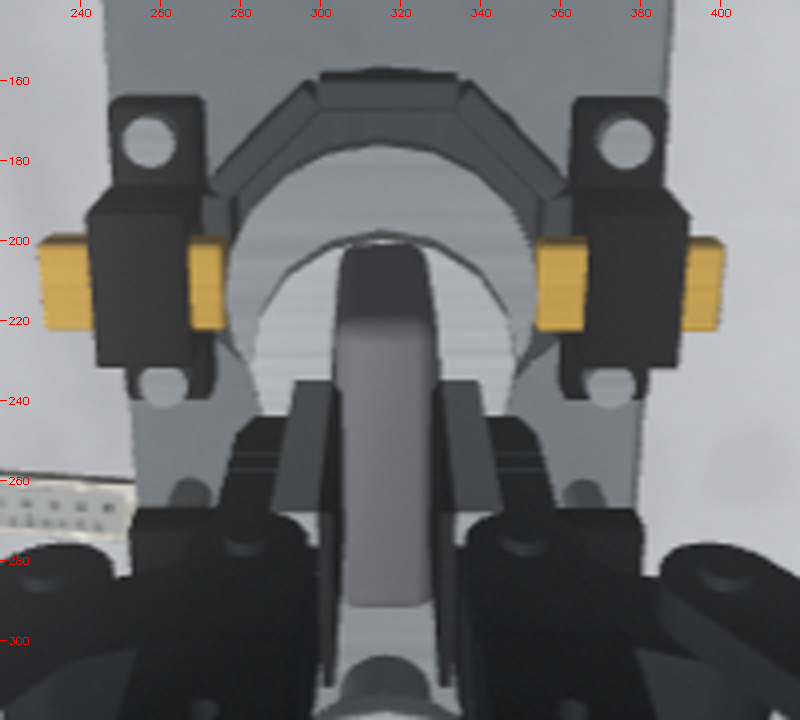

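Emit:
move_arm(
  deltas=[
    [0,0,-2,0,0,0],
    [0,0,-2.5,0,0,0],
    [2.3,0,0,0,0,0],
    [2.3,0,0,0,0,0],
    [2.3,0.03,0,0,0,0],
    [2.3,0,0,0,0,0],
    [0,0,2,0,0,0],
    [0,0,1.2,0,0,0],
    [0,0,0,0,0,0],
    [0,0,0,0,0,0],
  ],
)

```text
time_s: 63.95
eef_pos: [433.4, 147.1, 98.5]
ee_rot: [0.0, 0.707, 0.707, 0.0]
force: [0.6, -0.1, -1.8]
grip_width: 0.133
```

```bash
python3 look.py w32
```

```text
t 63.95 p [433.4 147.1  98.5] q [0.    0.707 0.707 0.   ] F [ 0.6 -0.1 -1.8] w 0.133 j [ 0.07  0.29  1.84 -0.    1.01  0.07]
bottom 41.6 pred foot {'l': np.float64(276.0), 'r': np.float64(354.7), 'top': np.float64(175.6)} flange {'l': np.float64(281.6), 'r': np.float64(348.9), 'top': np.float64(198.9)}
```

View pics/w32.png

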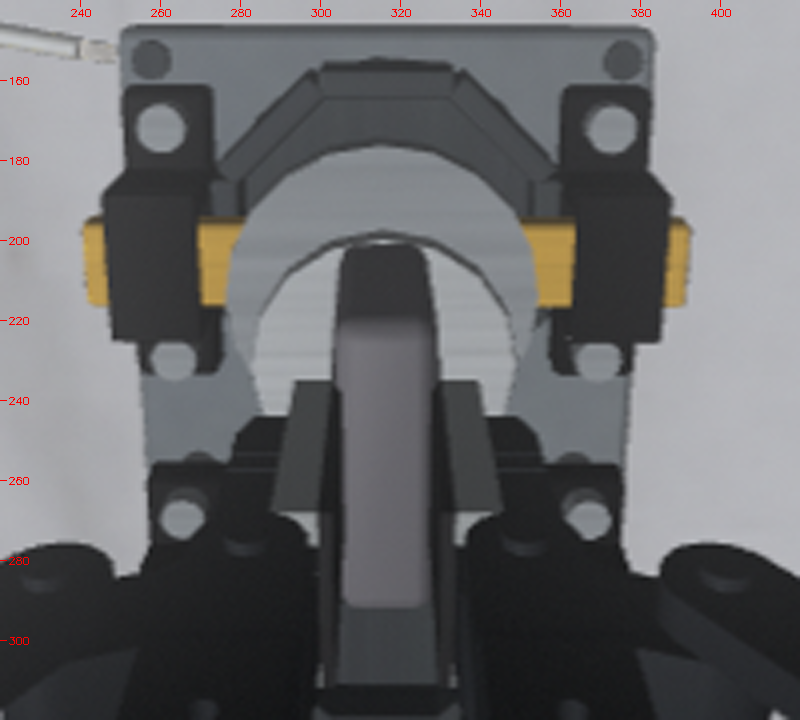

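```bash
python3 - <<'E'
from h import *
W=eyes.camera_params("wrist")
print(np.mean([atz(W,u,32.7) for u in [(260.1,171.6),(372.4,171.6),(263.1,229.8),(369.4,229.8)]],0))
E
```

```text
[434.1792711  147.78799636  32.7       ]
```

Emit:
move_arm(
  deltas=[
    [0,0,0.3,0,0,0],
    [0,0,0.3,0,0,0],
    [0,0,0.3,0,0,0],
    [0,0,0.3,0,0,0],
    [0,0,0.3,0,0,0],
    [0,0,0.3,0,0,0],
    [0,0,0.2,0,0,0],
    [0,0,0.2,0,0,0],
    [0,0,0,0,0,0],
    [0,0,0,0,0,0],
  ],
)

```text
time_s: 65.0
eef_pos: [432.9, 147.1, 75.6]
ee_rot: [-0.0, 0.707, 0.708, -0.0]
force: [1.8, -0.6, -9.2]
grip_width: 0.135
```

Emit:
move_arm(
  deltas=[
    [0,0,0.1,0,0,0],
    [0,0,0.1,0,0,0],
    [0,0,0.1,0,0,0],
    [0,0,0.1,0,0,0],
    [0,0,0,0,0,0],
    [0,0,0,0,0,0],
    [0,0,0,0,0,0],
    [0,0,0,0,0,0],
    [0,0,0,0,0,0],
    [0,0,0,0,0,0],
  ],
)

```text
time_s: 66.0
eef_pos: [433.8, 147.3, 74.2]
ee_rot: [0.001, 0.707, 0.708, 0.001]
force: [-6.5, -0.4, 19.3]
grip_width: 0.134
```

```bash
python3 look.py w33
```

```text
t 66.0 p [433.8 147.3  74.2] q [0.001 0.707 0.708 0.001] F [-6.5 -0.4 19.3] w 0.134 j [0.07 0.33 1.86 0.   0.95 0.07]
bottom 17.3 pred foot {'l': np.float64(275.9), 'r': np.float64(354.6), 'top': np.float64(175.6)} flange {'l': np.float64(281.6), 'r': np.float64(348.9), 'top': np.float64(198.9)}
```

View pics/w33.png

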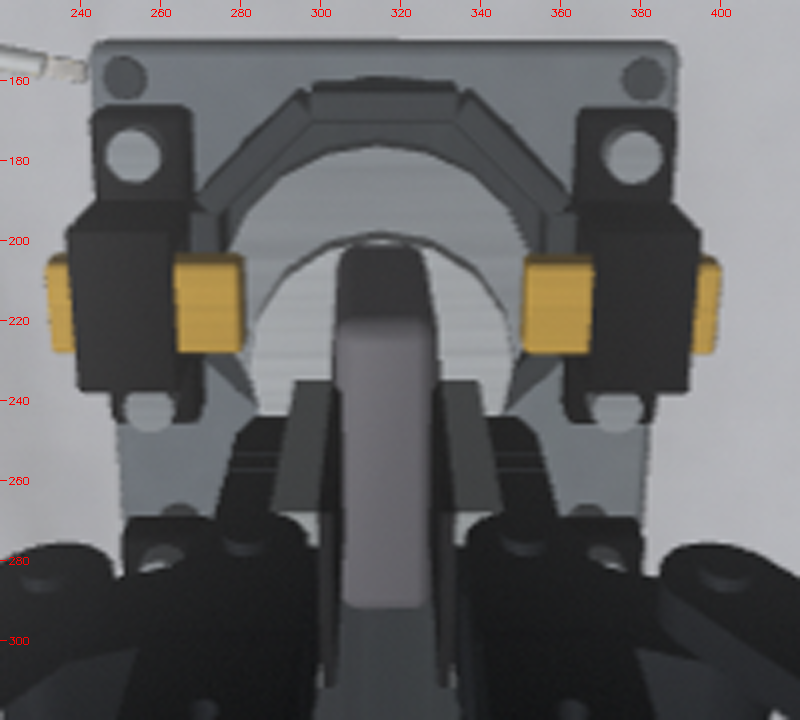

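Bolts are over the foot. Pull.

Emit:
move_arm(
  deltas=[
    [0,0,-0.1,0,0,0],
    [0,0,-0.1,0,0,0],
    [0,0,-0.1,0,0,0],
    [0,0,-0.1,0,0,0],
    [0,0,-0.1,0,0,0],
    [0,0,-0.1,0,0,0],
    [0,0,0,0,0,0],
    [0,0,0,0,0,0],
    [0,0,0,0,0,0],
    [0,0,0,0,0,0],
  ],
)

```text
time_s: 67.05
eef_pos: [432.7, 147.1, 77.9]
ee_rot: [-0.0, 0.707, 0.708, -0.0]
force: [-3.0, 0.7, -12.9]
grip_width: 0.133
```

Emit:
move_arm(
  deltas=[
    [0,0,-0.1,0,0,0],
    [0,0,-0.1,0,0,0],
    [0,0,-0.1,0,0,0],
    [0,0,-0.1,0,0,0],
    [0,0,-0.1,0,0,0],
    [0,0,0,0,0,0],
    [0,0,0,0,0,0],
    [0,0,0,0,0,0],
    [0,0,0,0,0,0],
    [0,0,0,0,0,0],
  ],
)

```text
time_s: 68.05
eef_pos: [433.1, 147.1, 83.1]
ee_rot: [-0.0, 0.707, 0.708, -0.0]
force: [-3.6, 0.1, -12.7]
grip_width: 0.136
```

Emit:
move_arm(
  deltas=[
    [0,0,-0.1,0,0,0],
    [0,0,-0.05,0,0,0],
    [0,0,0,0,0,0],
    [0,0,0,0,0,0],
    [0,0,0,0,0,0],
    [0,0,0,0,0,0],
    [0,0,0,0,0,0],
    [0,0,0,0,0,0],
    [0,0,0,0,0,0],
    [0,0,0,0,0,0],
  ],
)

```text
time_s: 69.05
eef_pos: [432.6, 147.0, 83.5]
ee_rot: [-0.001, 0.707, 0.707, -0.001]
force: [-0.6, 0.7, -26.8]
grip_width: 0.136
```

Emit:
move_arm(
  deltas=[
    [0,0,0.1,0,0,0],
    [0,0,0,0,0,0],
    [0,0,0,0,0,0],
    [0,0,0,0,0,0],
    [0,0,0,0,0,0],
    [0,0,0,0,0,0],
    [0,0,0,0,0,0],
    [0,0,0,0,0,0],
    [0,0,0,0,0,0],
    [0,0,0,0,0,0],
  ],
)

```text
time_s: 70.05
eef_pos: [432.9, 147.1, 83.4]
ee_rot: [-0.0, 0.707, 0.708, -0.0]
force: [-4.8, -0.7, -23.8]
grip_width: 0.133
```

Emit:
move_arm(
  deltas=[
    [0,0,0,0,0,0],
    [0,0,0,0,0,0],
    [0,0,0,0,0,0],
    [0,0,0,0,0,0],
    [0,0,0,0,0,0],
    [0,0,-2,0,0,0],
    [0,0,-3,0,0,0],
    [0,0,-4,0,0,0],
    [0,0,-4,0,0,0],
    [0,0,-3.5,0,0,0],
  ],
  grip=8.5,
)

```text
time_s: 71.05
eef_pos: [433.3, 147.1, 251.0]
ee_rot: [0.001, 0.707, 0.708, 0.001]
force: [1.0, -0.0, -0.6]
grip_width: 0.994
```

Emit:
move_arm(
  deltas=[
    [-4,0,-1,0,0,0],
    [-4,0,-1,0,0,0],
    [-4,0,-1,0,0,0],
    [-4,0,-1,0,0,0],
    [-4,0,-1,0,0,0],
    [-4,0,0,0,0,0],
    [0,0,0,0,0,0],
    [0,0,0,0,0,0],
    [0,0,0,0,0,0],
    [0,0,0,0,0,0],
  ],
)

```text
time_s: 72.05
eef_pos: [433.5, -91.9, 298.7]
ee_rot: [0.0, 0.706, 0.708, 0.0]
force: [0.3, -0.0, 0.8]
grip_width: 0.992
```

```bash
python3 - <<'E'
from h import *
s=st();np.save("W34.npy",eyes.camera_params("wrist"),allow_pickle=True);im=eyes.capture("wrist");cv2.imwrite("pics/w34.png",im)
cv2.imwrite("pics/s34.png",eyes.capture("side"))
crop(cv2.imread("pics/s34.png"),200,150,420,345,3,"s34c")
crop(im,240,0,400,270,3,"w34c")
E
```

```text
t 72.05 p [433.5 -91.9 298.7] q [0.    0.706 0.708 0.   ] F [ 0.3 -0.   0.8] w 0.992 j [-0.47  0.07  1.55  0.    1.51 -0.48]
```

View pics/w34.png

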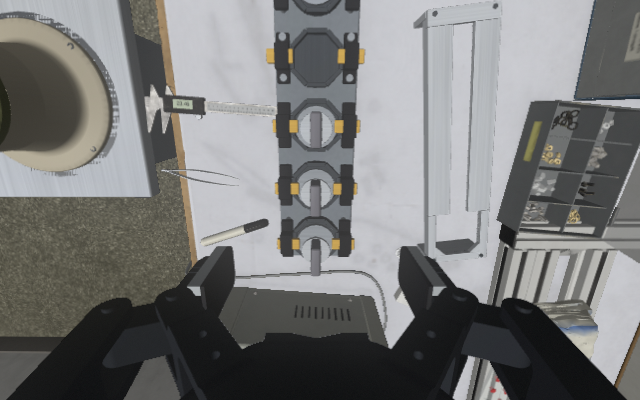

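View pics/s34c.png

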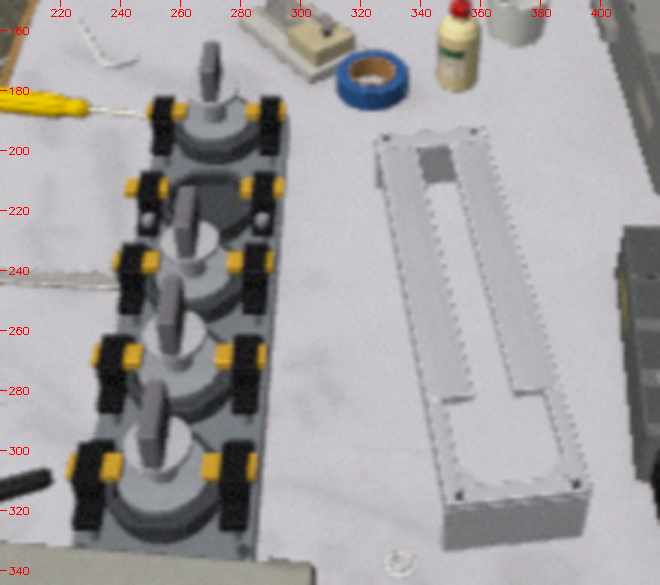

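```bash
python3 - <<'E'
from h import *
S=eyes.camera_params("side");W=np.load("W34.npy",allow_pickle=True).item()
for n,c in {1:(434.1,147.8),3:(433.7,-36.2),4:(433.4,-127.9),5:(433.3,-220)}.items():
    print(n,"side raised/down",proj(S,(*c,113)).round(1),proj(S,(*c,105)).round(1),"wrist",proj(W,(*c,113)).round(1),proj(W,(*c,105)).round(1))
crop(cv2.imread("pics/w34.png"),270,90,370,290,3,"w34c");crop(eyes.capture("side"),230,155,300,315,4,"s35")
a,b=cv2.imread("pics/w34c.png"),cv2.imread("pics/s35.png")
h=max(len(a),len(b));cv2.imwrite("pics/c35.png",np.hstack([cv2.copyMakeBorder(x,0,h-len(x),0,0,0) for x in(a,b)]))
E
```

```text
1 side raised/down [269.7 167.7] [269.9 170.3] wrist [316.7 -55.4] [316.7 -51.1]
3 side raised/down [261.4 217.2] [261.7 219.8] wrist [315.9 128.3] [315.9 128. ]
4 side raised/down [256.1 248.3] [256.5 250.9] wrist [315.4 200.6] [315.4 198.8]
5 side raised/down [249.9 285.3] [250.4 288. ] wrist [315.2 263.4] [315.2 260.5]
```

View pics/c35.png

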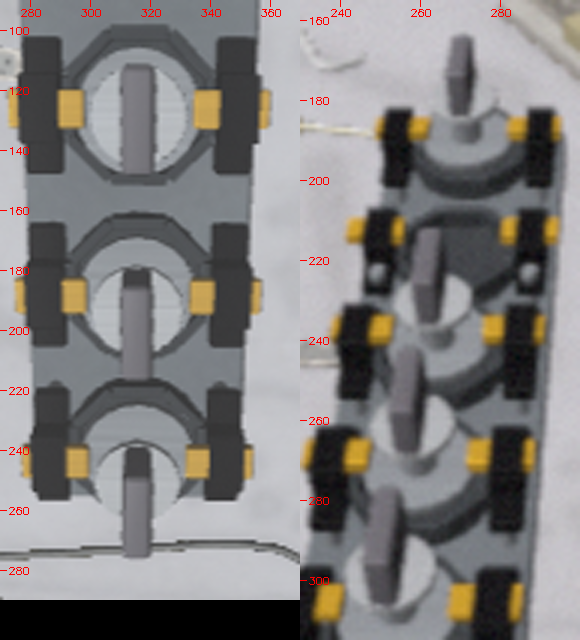

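```bash
python3 -c "
from rig import ctrl,order
print(order.finish_job())"
```

```text
the job is handed in; nothing more can be done
None
```

All four plugs are off the rack and standing caught in receivers 5, 4, 3 and 1, counting 1 to 5 from the robot's left. I handed the job in at about 72 s of the 210 s.

**Proof pulls:** Each of the four was raised about 9.5 mm (8 mm stroke plus play) against 10 to 15 N. They then ran into the stop at 26 to 34 N.

**Broken catch:** Receiver 2 is the one with the broken springs. Its bolts stayed pushed back and the plug lifted out at about 2.5 N, so I seated and proved that plug in receiver 1 instead.

**Last checks:** In the last pictures:
- The plugs in receivers 3, 4 and 5 matched the raised height and were centred to about 1 to 2 mm in the wrist view.
- Receiver 1 was out of the wrist view. The side view showed it raised, with its plug top where the raised height puts it.
- The rack was empty, the bottle upright and the gripper open and clear.

I saw no slackening of the grip and no plug knocked aside. The only disagreement was small: heights from the cameras came out about 2 mm below the stated ones.

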